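# Put the paints away and lock the airtight box

### The job

Clear the old cardboard roll out of the airtight storage box into the green scrap tray and put all of the square paint bottles that are on the table into the box. Then swing the blue lid over and push it down against its rubber gasket until the spring latch catches and holds it, and finally take the locking pin from its wooden stand and drop it fully home, head up, through the holes of the lid's tab and the ledge below. Leave the glue, the mug of brushes and the bowl standing where they are.

Things in the scene. Friction and masses are not known exactly. Their poses are not given: they have to be found in the camera images.
- box_floor (a point): Centre of the inside floor of the airtight storage box: a grey open tub, fixed, 272 x 162 x 80 mm high outside, walls and floor 6 mm (inside 260 x 150 mm). Axes: x along its length, y towards the lid's hinge, z up. The lid is hinged along the top of the +y long side; spring latch and pin ledge are outside the -y long side. A black rubber gasket stands up to 20 mm above the rim until pressed.
- lid (a joint): Angle of the box's blue lid: 0 = gasket squeezed flat, 1.57 = upright, up to 1.95 = leaning back. The hinge is stiff: the lid stays where left. It comes to rest on the gasket at about 0.07; from there 8 to 16 N near its latch edge push it to about 0.01, where the bolt springs over it. Let go, a latched lid stays at 0.01 to 0.02, an unlatched one springs back to about 0.07.
- lid_hinge (a point): On the lid's hinge line, mid-length, 85 mm above the table, 85 mm to the +y side of the box's centre. At lid angle 0 the frame is parallel to the box's; it turns with the lid. The lid is a plate 276 x 170 x 10 mm: in this frame x -138..138, y 0..-170, z 2..12 mm (z: outer, upper face).
- lid_edge (a point): Middle of the lid's free (latch) edge on its outer face: 170 mm from the hinge line. With the lid shut the lid's top is about 97 mm above the table.
- tab_hole (a point): Mouth (upper side) of the 14 mm round hole through the orange tab, 44 mm wide and 10 mm thick, that sticks 45 mm out from the lid's latch edge, level with the lid, at x = +70 mm of the box. It lies straight above the ledge hole when the lid is shut.
- ledge_hole (a point): Lower mouth of the 14 mm round hole through the orange ledge on the box, below the lid's tab: the ledge is 12 mm thick, its underside 69 mm and its top 81 mm above the table; the hole is at box x = +70, y = -107 mm. Axes as the box's.
- bolt_knob (a point): Top of the red release knob (14 mm round, 22 mm high, top 132 mm above the table) on the latch's brass spring bolt, at box x = -70, y = -116 mm. Its bevelled nose is pushed aside by the steel bar on the lid's edge and springs back over it by itself. Pushing the knob 8 mm away from the box (-y) would free the lid.
- tube_center (a point): Centre of the scrap cardboard roll, 50 mm across and 110 mm long, its length along its own x axis; it starts lying inside the box. Weighs about 40 g.
- scrap_tray_in (a point): Centre of the inner floor (4 mm above the table) of the green scrap tray, fixed, 170 x 130 mm outside along its own x and y, 40 mm high, walls 4 mm.
- pin_head (a point): Centre of the locking pin's red plastic head: a knob 25 mm across and 40 mm high, axis along the pin's z. The pin starts upright, head up, in the wooden stand.
- pin_tip (a point): Lower tip of the steel shank of the locking pin; z points from the tip to the head. The shank is 10 mm across and 48 mm long with a tapered tip; the head's centre is 68 mm above the tip. 60 g. Put home, the head rests on the lid's tab and the tip stands out about 17 mm below the ledge.
- pin_stand: Fixed wooden block 64 x 64 x 55 mm high with a 14 mm hole down its middle, in which the locking pin stands at the start with its head resting on the block. Origin at the centre of its underside.
- glue: Bystander: white glue bottle with an orange cap, 60 mm across, 150 mm high, origin under it.
- brush_mug: Bystander: blue mug of brushes, 72 mm across, 85 mm high (brushes to 175 mm), origin under it.
- plaster_bowl: Bystander: white bowl, 110 mm across, 50 mm high, origin under it.
- paint0_center (a point): Centre, half-way up, of the red poster-paint bottle: square body 46 x 46 x 48 mm high with a white round cap 34 mm across, 66 mm high in all, z up along the bottle, x and y across its sides, standing on the table at the start. About 130 g. May be absent.
- paint1_center (a point): Centre, half-way up, of the yellow poster-paint bottle: square body 46 x 46 x 48 mm high with a white round cap 34 mm across, 66 mm high in all, z up along the bottle, x and y across its sides, standing on the table at the start. About 130 g. May be absent.
- paint2_center (a point): Centre, half-way up, of the green poster-paint bottle: square body 46 x 46 x 48 mm high with a white round cap 34 mm across, 66 mm high in all, z up along the bottle, x and y across its sides, standing on the table at the start. About 130 g. May be absent.
- paint3_center (a point): Centre, half-way up, of the blue poster-paint bottle: square body 46 x 46 x 48 mm high with a white round cap 34 mm across, 66 mm high in all, z up along the bottle, x and y across its sides, standing on the table at the start. About 130 g. May be absent.

How it is judged:
On the way, in this order (a step that is already met when the one before it is completed fails the run):
1. with the lid still open, the cardboard roll is in the scrap tray and every paint bottle is in the box (x of paint0_center in the frame of box_floor between -0.13 and 0.13 m and y of paint0_center in the frame of box_floor between -0.075 and 0.075 m and z of each of paint0_center, paint1_center, paint2_center, paint3_center in the frame of box_floor below 0.06 m and x of paint1_center in the frame of box_floor between -0.13 and 0.13 m and y of paint1_center in the frame of box_floor between -0.075 and 0.075 m and x of paint2_center in the frame of box_floor between -0.13 and 0.13 m and y of paint2_center in the frame of box_floor between -0.075 and 0.075 m and x of paint3_center in the frame of box_floor between -0.13 and 0.13 m and y of paint3_center in the frame of box_floor between -0.075 and 0.075 m and x of tube_center in the frame of scrap_tray_in between -0.078 and 0.078 m and y of tube_center in the frame of scrap_tray_in between -0.058 and 0.058 m and z of tube_center in the frame of scrap_tray_in below 0.045 m and value of joint lid above 0.5 rad), for 0.2 s.
2. the lid is pushed down until the latch holds it, untouched (value of joint lid below 0.03 rad and contact force between the fingers and lid below 0.3 N), for 0.3 s.
3. the pin is fully home through the tab and the ledge (horizontal distance between pin_tip and ledge_hole below 0.007 m and z of pin_tip in the frame of ledge_hole below -0.006 m and angle between pin_tip's own z axis and vertical below 0.2 rad and value of joint lid below 0.03 rad), for 0.2 s.
At the end, for the whole second after the job is handed in: All paint bottles inside the box, the roll inside the scrap tray, the lid held down by its latch (angle below 0.03 rad) and not touched, the pin head up (within 0.2 rad) through tab and ledge, its tip within 7 mm of the hole's axis and at least 6 mm out below the ledge, everything at rest (all of step 3 and x of paint0_center in the frame of box_floor between -0.13 and 0.13 m and y of paint0_center in the frame of box_floor between -0.075 and 0.075 m and z of each of paint0_center, paint1_center, paint2_center, paint3_center in the frame of box_floor below 0.06 m and x of paint1_center in the frame of box_floor between -0.13 and 0.13 m and y of paint1_center in the frame of box_floor between -0.075 and 0.075 m and x of paint2_center in the frame of box_floor between -0.13 and 0.13 m and y of paint2_center in the frame of box_floor between -0.075 and 0.075 m and x of paint3_center in the frame of box_floor between -0.13 and 0.13 m and y of paint3_center in the frame of box_floor between -0.075 and 0.075 m and x of tube_center in the frame of scrap_tray_in between -0.078 and 0.078 m and y of tube_center in the frame of scrap_tray_in between -0.058 and 0.058 m and z of tube_center in the frame of scrap_tray_in below 0.045 m and contact force between the fingers and lid below 0.3 N and linear speed of each of paint0, paint1, paint2, paint3, tube, pin below 0.03 m/s).
It fails at once if a bystander (glue, mug of brushes, bowl) is pushed more than 40 mm away or tipped over (distance of any of glue, brush_mug, plaster_bowl from where it was at the start of the episode above 0.04 m or angle between any of glue, brush_mug, plaster_bowl's own z axis and vertical above 0.5 rad).
Of paint0, paint1, paint2, paint3 only 2 to 4 are there at a start; the rules pass over those that are not, and their reading is None.
At some moment in a run one of paint0, paint1, paint2, paint3 may be knocked a few centimetres aside while the robot is not near it.
It also fails if it takes over 210 s, if anything falls off the work surface, if the arm or the gripper's body presses on something with over 40 N, if the wrist force passes 120 N, or if a joint passes its speed limit or range.

### The arm

A 7-joint arm with a two-finger parallel gripper is mounted at the origin on the work surface. World frame = base frame: x ahead of the robot, y to its left, z up, the work surface at z = 0. Lengths are in m, angles in rad, forces in N, time in s.
With the tool pointing down it reaches from about 0.425 to 1.025 m from the base axis. Payload 9.4 kg.
Tool frame: the origin (TCP) lies at the very end of the fingers, on their centre line; the grasp point (between the pads) lies ctrl.tcp_to_grasp behind it (ctrl.tcp_to_grasp is the distance from the TCP to the grasp point, in m); z points along the fingers, y is the line along which they close (so a half turn about z gives the same grasp; the last joint's range is limited). The gripper opens to 93 mm and grips with 3 to 60 N. Pads are 15 mm wide; open, the fingers measure 128 mm over their backs; the gripper's body (75 mm by 188 mm) begins 65 mm behind the grasp point.
Start: joints at [1.161, 0.599, -0.003, 1.599, 0.002, 0.943, -0.08], TCP at [0.237, -0.685, 0.219] pointing down, gripper open.
Joint ranges: [-2.57, 2.57], [-0.35, 1.97], [-1.29, 1.29], [0.11, 2.56], [-1.05, 4.19], [0.11, 1.86], [-2.63, 2.63]. Speed limits (rad/s): [2.22, 2.22, 3.01, 3.01, 3.14, 3.14, 3.14].

### API

Orientations are given as a unit quaternion [x, y, z, w].
In Python, from bench import ctrl gives the robot as it stands.
- The arm moves only by the shell command python3 -m pendant 'ROWS' [OPENING] [FORCE]. ROWS is text: rows parted by semicolons, each of 6 numbers parted by spaces: the shift along the tool's x, y, z scaled (see below), then the turn, a rotation vector about the tool's x, y, z scaled (see below). A call has 1 to 5 rows; each row shifts and turns the commanded pose from where the row before left it, along the tool's axes as they then stand; what a row does not reach is not made up. The controller multiplies each number of a shift by 750 mm and each number of a turn by pi/4 rad. A row lasts 1/12 s, in which the tool goes at most 41.7 mm and 7.16 degrees, less where a joint would pass 70% of its speed; a pose out of reach is approached as far as the arm can. A call with a number of a shift or a turn outside -1 to 1 is refused whole. A call with a gripper value outside its range is refused whole. OPENING is the opening, from 0 (shut) to 1 (fully open), set as the call begins (- or left out, the last holds). The fingers move at their own pace and stop on an object; FORCE is the grip in N (left out, the last holds). Time passes only in rows, so rows that do not move let the fingers close. It gives the time, the measured TCP pose, the force, the opening and the grip force at its end, in the units of the state.
- ctrl.sense(): the state, without advancing time (a new reading comes with each control period).
- ctrl.snapshot(name): name is "scene" or "side" or "wrist"; returns a dict with "frame" (480x640x3 uint8, red, green, blue), "intrinsics" (3x3 intrinsics, pixels), "rvec" (rotation vector, rad) and "tvec" (3), from world to camera coordinates, as OpenCV has them. Camera axes: x right, y down, z forward; pixel columns grow to the right and rows downward; lengths in m; the calibration is good to about 2 mm. A picture is of the moment at which its call begins. There is no depth.
- ctrl.job_done(): hands the job in; it is judged then, once.
Trained networks look in a picture, given as the dict that the camera call returned (one of the last four; its "shot" number tells which), for a name from the list of things; names that differ only in an ending like _2 or _b are one class to them, and where a whole thing is asked for, a point or a joint stands for the part that bears it (a point fixed in the world has none). Each returns a list of dicts, best first, with "score" (0 to 1); they miss things now and then, are a little off and sometimes report something else, mostly with a low value. They report only what shows in the picture. A call takes as long as a camera call.
- ctrl.search_frame(target, picture): "rect" ([left, top, right, bottom] in pixels, round what is visible of it).
- ctrl.pinpoint(target, picture): "location" ([column, row] in pixels: a listed point, or the origin of a listed thing).
The state is a dict: "time_s": time; "joint_positions": joint angles; "joint_vel": joint speeds; "effort": joint torques, N m; "ee_pos": TCP position; "tcp_rot": TCP orientation; "contact_force": force on the tool from outside, world axes, zero at the start; "wrist_torque": the same for the moment, N m; "opening": opening from 0.0 (shut) to 1.0 (fully open); "grip_force": force on a finger pad.
Only numpy, scipy, OpenCV 4.12 (cv2) and the standard library are available. Lean on these libraries where they do the work, as an engineer would, in place of code of your own. Each camera call takes 0.05 s, during which the arm holds its last target. There are 200 camera calls.

## Working session

There is one attempt and no reset: what is moved stays moved. The work goes in short steps, Python scripts to look and compute and a shell command to move; the robot and the scene stay as the last step left them, time stands still between calls to the robot, and variables do not carry over. Pictures are saved under pics/ and viewed, at most 17 in all, crops included, and the job is handed in when it is done.

```bash
ls; mkdir -p pics; python3 - <<'E'
from bench import ctrl
import cv2
print(ctrl.sense(), ctrl.tcp_to_grasp)
for n in ("scene","side"):
    p=ctrl.snapshot(n); cv2.imwrite(f"pics/{n}0.png",p["frame"][:,:,::-1]); print(n,p["intrinsics"],p["rvec"],p["tvec"])
    for t in ["box_floor","lid_hinge","lid_edge","tab_hole","ledge_hole","bolt_knob","tube_center","scrap_tray_in","pin_head","pin_stand","glue","brush_mug","plaster_bowl"]+[f"paint{i}_center" for i in range(4)]:
        print(t,[(d["score"],d["location"]) for d in ctrl.pinpoint(t,p)[:2]])
E
```

```text
pics
{'time_s': 0.0, 'joint_positions': array([ 1.16129282,  0.60011649, -0.00254581,  1.60011309,  0.00179471,
        0.9429058 , -0.07977738]), 'joint_vel': array([-0.00252777,  0.00160458,  0.00046536,  0.00024428, -0.00123627,
        0.00098483, -0.00081012]), 'effort': array([ 5.92674223e-04, -7.65063214e+01,  1.49793673e+00, -2.52355027e+01,
       -5.23716956e-02,  1.69805257e-02,  2.29472253e-04]), 'ee_pos': array([ 0.23668127, -0.6847674 ,  0.21777217]), 'tcp_rot': array([ 9.86180217e-01,  1.65674337e-01, -1.94069310e-04, -7.45408859e-04]), 'contact_force': array([-0.30298437, -0.35563297, -0.20505109]), 'wrist_torque': array([ 0.03114316, -0.01980907,  0.02993644]), 'grip_force': 0.0, 'opening': 1.0019109570572038} 0.0188
scene [[586.58718008   0.         329.56063348]
 [  0.         586.58718008 239.70439026]
 [  0.           0.           1.        ]] [ 2.15898872  0.67073903 -0.30050823] [-0.47487865 -0.06685622  1.49520792]
box_floor []
lid_hinge [(0.65, [370.8, 219.1])]
lid_edge [(0.82, [380.1, 152.3])]
tab_hole [(0.87, [411.4, 145.6])]
ledge_hole [(0.68, [344.9, 280.
[... 660 characters left out ...]
22 -2.84884948  1.28722738] [0.50422994 0.05306026 1.24316809]
box_floor []
lid_hinge [(0.97, [297.9, 288.8])]
lid_edge [(0.85, [300.4, 230.2])]
tab_hole [(0.85, [259.5, 217.2])]
ledge_hole [(0.89, [283.6, 231.4]), (0.39, [368.3, 166.2])]
bolt_knob [(0.66, [347.8, 210.7])]
tube_center []
scrap_tray_in [(0.9, [370.1, 163.6])]
pin_head [(0.59, [342.6, 369.1]), (0.56, [300.5, 286.0])]
pin_stand [(0.69, [343.0, 393.6])]
glue [(0.6, [262.8, 413.1])]
brush_mug [(0.74, [414.2, 354.8])]
plaster_bowl [(0.74, [252.7, 169.3])]
paint0_center [(0.8, [361.7, 197.1])]
paint1_center [(0.78, [303.0, 158.9]), (0.62, [284.4, 228.2])]
paint2_center [(0.79, [282.1, 192.8])]
paint3_center [(0.59, [325.1, 192.2])]
```

View pics/scene0.png

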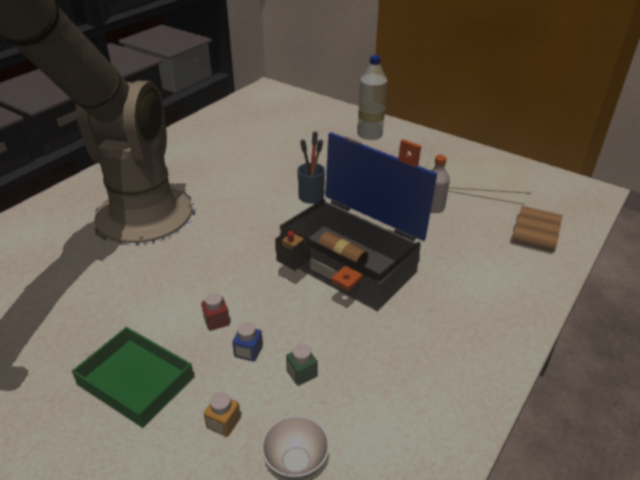

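View pics/side0.png

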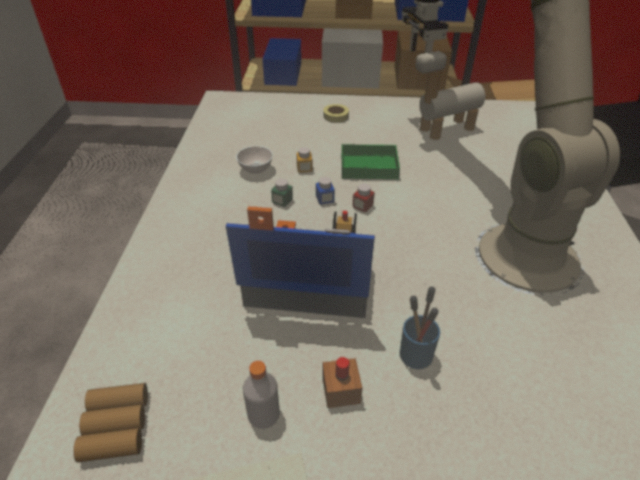

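Red, blue, green and yellow bottles are all there: scene (215,313), (247,343), (302,365), (222,414). The roll is in the box at scene (343,248). The pin stand is hidden behind the lid in scene, but shows at side (343,382).

```bash
cat > h.py <<'E'
from bench import ctrl
import cv2, numpy as np
from scipy.optimize import least_squares
from scipy.spatial.transform import Rotation as R
def ray(p,uv):
    M=cv2.Rodrigues(np.array(p["rvec"],float))[0]; t=np.array(p["tvec"]).ravel()
    d=M.T@np.linalg.inv(p["intrinsics"])@np.array([uv[0],uv[1],1.]); return -M.T@t,d
def onz(p,uv,z):
    o,d=ray(p,uv); return o+d*(z-o[2])/d[2]
def proj(p,X):
    return cv2.projectPoints(np.array(X,float).reshape(-1,1,3),np.array(p["rvec"],float),np.array(p["tvec"],float),np.array(p["intrinsics"],float),None)[0][:,0]
def tri(pairs):
    A=np.zeros((3,3));b=np.zeros(3)
    for p,uv in pairs:
        o,d=ray(p,uv); d/=np.linalg.norm(d); Q=np.eye(3)-np.outer(d,d); A+=Q;b+=Q@o
    return np.linalg.solve(A,b)
def go(target,yaw=None,rot=None):
    """rows to go: shift in tool axes, /0.75; turn vec/(pi/4). yaw = direction of tool y (mod pi) with tool down"""
    s=ctrl.sense(); T=R.from_quat(s["tcp_rot"]); d=T.inv().apply(np.array(target)-s["ee_pos"])
    print("shift rows units",(d/.75).round(4),"|d| mm",np.linalg.norm(d)*1000//1, "min rows",np.linalg.norm(d)/.0417)
    if yaw is not None:
        y=np.array([np.cos(yaw),np.sin(yaw),0]); 
        c=[]
        for k in (1,-1):
            yy=y*k; z=np.array([0,0,-1.]); x=np.cross(yy,z)
            w=(T.inv()*R.from_matrix(np.c_[x,yy,z])).as_rotvec(); c.append(w)
        c.sort(key=np.linalg.norm)
        for w in c: print("turn units",(w/(np.pi/4)).round(3),"deg",np.degrees(np.linalg.norm(w)).round(1))
E
python3 - <<'E'
from h import *
a=ctrl.snapshot("scene");b=ctrl.snapshot("side")
P={"red":((215,313),(363,198)),"blue":((247,343),(325,192)),"green":((302,365),(282,193)),"yel":((222,414),(304,160))}
for k,(u,v) in P.items(): print(k,onz(a,u,.024).round(3),onz(b,v,.024).round(3),tri([(a,u),(b,v)]).round(3))
for n,t,u,z in [("tray",a,(136.7,378.8),.004),("tray",b,(370.1,163.6),.004),("stand",b,(343,393.6),0),("pinhead",b,(342.6,368),.075),("ledge a",a,(344.9,280.9),.069),("ledge b",b,(283.6,231.4),.069),("hinge",b,(297.9,288.8),.085),("tube",a,(342.7,249),.031),("glue",b,(262.8,413),0),("mug",b,(414,354.8),0),("mug",a,(310,197.7),0),("bowl",a,(299.6,463.7),0),("bowl",b,(252.7,169.3),0)]:
    print(n,onz(t,u,z).round(3))
# tray corners from rim (scene) z=.04
for uv in [(75,372),(128,331),(192,373),(141,417)]: print("traycorner",onz(a,uv,.04).round(3))
def w(q,X): 
    c,s=np.cos(q[2]),np.sin(q[2]); return np.array([q[0]+c*X[0]-s*X[1],q[1]+s*X[0]+c*X[1],X[2]])
def lidp(q,y,z,x): # lid-frame point
    th=q[3]; return w(q,(x, .085+y*np.cos(th)+z*np.sin(th), .085-y*np.sin(th)+z*np.cos(th)))
obs=[(b,(297.9,288.8),lambda q:w(q,(0,.085,.085))),(b,(300.4,230.2),lambda q:lidp(q,-.17,.012,0)),(a,(380.1,152.3+25),lambda q:lidp(q,-.17,.012,0)),
(a,(411.4,148),lambda q:lidp(q,-.192,.012,.07)),(b,(259.5,217.2),lambda q:lidp(q,-.192,.012,.07)),(a,(344.9,280.9),lambda q:w(q,(.07,-.107,.069))),(b,(283.6,231.4),lambda q:w(q,(.07,-.107,.069))),(a,(290,234),lambda q:w(q,(-.07,-.116,.132))),(b,(347,211),lambda q:w(q,(-.07,-.116,.132)))]
f=lambda q:np.concatenate([proj(p,X(q))[0]-uv for p,uv,X in obs])
for y0 in (0,1.6,3.1,-1.6):
    r=least_squares(f,[.6,.1,y0,1.6],loss="soft_l1",f_scale=3); print(r.cost,r.x.round(4),r.fun.reshape(-1,2).round(0).tolist())
E
```

```text
red [ 0.408 -0.172  0.024] [ 0.407 -0.18   0.024] [ 0.409 -0.174  0.027]
blue [ 0.513 -0.197  0.024] [ 0.513 -0.2    0.024] [ 0.513 -0.198  0.025]
green [ 0.632 -0.179  0.024] [ 0.631 -0.188  0.024] [ 0.632 -0.182  0.027]
yel [ 0.582 -0.344  0.024] [ 0.584 -0.357  0.024] [ 0.584 -0.347  0.03 ]
tray [ 0.39  -0.367  0.004]
tray [ 0.384 -0.382  0.004]
stand [0.446 0.405 0.   ]
pinhead [0.45  0.399 0.075]
ledge a [0.597 0.018 0.069]
ledge b [0.6   0.024 0.069]
hinge [0.547 0.221 0.085]
tube [0.513 0.142 0.031]
glue [0.592 0.454 0.   ]
mug [0.305 0.309 0.   ]
mug [0.305 0.304 0.   ]
bowl [ 0.738 -0.331  0.   ]
bowl [ 0.738 -0.333  0.   ]
traycorner [ 0.316 -0.435  0.04 ]
traycorner [ 0.316 -0.314  0.04 ]
traycorner [ 0.489 -0.317  0.04 ]
traycorner [ 0.484 -0.432  0.04 ]
94.77500477390139 [ 0.5356  0.1309 -0.0662  1.5925] [[3.0, -2.0], [-3.0, 0.0], [0.0, -26.0], [-2.0, 5.0], [-0.0, 1.0], [1.0, -0.0], [1.0, -1.0], [0.0, -2.0], [-3.0, 1.0]]
94.77500477402675 [ 0.5356  0.1309 -0.0662  1.5925] [[3.0, -2.0], [-3.0, 0.0], [0.0, -26.0], [-2.0, 5.0], [-0.0, 1.0], [1.0, -0.0], [1.0, -1.0], [0.0, -2.0], [-3.0, 1.0]]
2014.5349261790252 [0.5783 0.0453 3.0385 0.5376] [[1.0, -79.0], [-16.0, -15.0], [-17.0, 38.0], [-69.0, 46.0], [56.0, 3.0], [5.0, -48.0], [30.0, 42.0], [116.0, 1.0], [-100.0, 37.0]]
94.77500477390328 [ 0.5356  0.1309 -0.0662  1.5925] [[3.0, -2.0], [-3.0, 0.0], [0.0, -26.0], [-2.0, 5.0], [-0.0, 1.0], [1.0, -0.0], [1.0, -1.0], [0.0, -2.0], [-3.0, 1.0]]
```

```bash
python3 -m pendant '0 0 -0.02 0 0 0.13;0 0 -0.02 0 0 0.13;0 0 -0.02 0 0 0.13; 0 0 0 0 0 0.12' 1 30; python3 -c "
from h import *
go([.53,.06,.27],-1.637)"
```

```text
time_s: 2.23
ee_pos: [0.2373, -0.6866, 0.267]
tcp_rot: [0.999, -0.036, 0.001, 0.002]
contact_force: [-0.1, -0.7, 0.8]
opening: 0.997
grip_force: 0.0
shift rows units [ 0.3167 -1.0212 -0.0074] |d| mm 801.0 min rows 19.230196218686437
turn units [ 0.005 -0.003 -0.009] deg 0.5
turn units [-0.004 -0.008  3.991] deg 179.6
```

```bash
for i in 1 2 3 4; do python3 -m pendant '0.016 -0.051 0 0 0 0;0.016 -0.051 0 0 0 0;0.016 -0.051 0 0 0 0;0.016 -0.051 0 0 0 0;0.016 -0.051 0 0 0 0' | grep -E 'time|ee_pos'; done; python3 - <<'E'
from h import *
a=ctrl.snapshot("wrist"); cv2.imwrite("pics/w1.png",a["frame"][:,:,::-1]); print(ctrl.sense()["ee_pos"],a["tvec"],a["rvec"])
for t,z in (("tube_center",.031),("lid_edge",.25),("bolt_knob",.132),("ledge_hole",.069),("tab_hole",.27),("box_floor",.006)):
    print(t,[(d["score"],d["location"],onz(a,d["location"],z).round(4)) for d in ctrl.pinpoint(t,a)[:2]])
E
```

```text
time_s: 2.65
ee_pos: [0.31, -0.4967, 0.2637]
time_s: 3.07
ee_pos: [0.3828, -0.3099, 0.2639]
time_s: 3.48
ee_pos: [0.4557, -0.1231, 0.264]
time_s: 3.9
ee_pos: [0.5285, 0.0638, 0.2639]
[0.53125367 0.07254765 0.26401881] [0.10035843 0.45811949 0.57811495] [-2.0045022   2.14538654  0.30265913]
tube_center [(0.65, [258.9, 225.2], array([0.5175, 0.138 , 0.031 ]))]
lid_edge [(0.61, [0.0, 287.3], array([0.5407, 0.2401, 0.25  ]))]
bolt_knob [(0.75, [376.0, 304.1], array([0.4585, 0.0192, 0.132 ]))]
ledge_hole [(0.66, [360.2, 146.0], array([0.5985, 0.0219, 0.069 ])), (0.57, [523.4, 296.3], array([ 0.4258, -0.1523,  0.069 ]))]
tab_hole []
box_floor [(0.18, [551.9, 211.6], array([ 0.5048, -0.2138,  0.006 ]))]
```

View pics/w1.png

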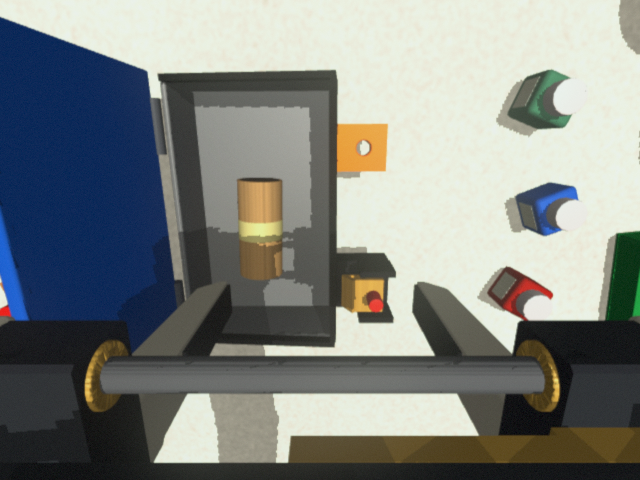

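```bash
python3 -c "
from h import *
go([.5433,.121,.14],-1.637)"
```

```text
shift rows units [ 0.0152 -0.0824  0.1648] |d| mm 138.0 min rows 3.3243134366889824
turn units [ 0.001  0.    -0.004] deg 0.2
turn units [ 1.000e-03 -1.000e-03  3.996e+00] deg 179.8
```

```bash
python3 -m pendant '0.005 -0.028 0.03 0 0 0;0.005 -0.028 0.03 0 0 0;0.005 -0.026 0.03 0 0 0;0 0 0.037 0 0 0;0 0 0.037 0 0 0' 0.925; python3 -c "
from h import *
go([.5433,.121,.024],-1.637)
a=ctrl.snapshot('side'); cv2.imwrite('pics/s1.png',a['frame'][120:420,150:550,::-1])"
```

```text
time_s: 4.67
ee_pos: [0.5439, 0.1222, 0.1401]
tcp_rot: [0.999, -0.034, 0.001, -0.0]
contact_force: [0.4, -0.2, -0.4]
opening: 0.924
grip_force: 0.0
shift rows units [-0.0009  0.0017  0.1547] |d| mm 116.0 min rows 2.7832660660405177
turn units [-0.001 -0.002 -0.003] deg 0.1
turn units [-3.000e-03  1.000e-03  3.997e+00] deg 179.9
```

```bash
python3 -m pendant '0 0.002 0.032 0 0 0;0 0 0.032 0 0 0;0 0 0.032 0 0 0'; python3 -m pendant '0 0 0.02 0 0 0;0 0 0.02 0 0 0;0 0 0.017 0 0 0'; python3 -m pendant '0 0 0 0 0 0;0 0 0 0 0 0;0 0 0 0 0 0;0 0 0 0 0 0;0 0 0 0 0 0' 0 15
```

```text
time_s: 4.97
ee_pos: [0.5439, 0.1192, 0.0688]
tcp_rot: [0.999, -0.035, 0.001, 0.0]
contact_force: [0.0, -0.5, -0.5]
opening: 0.92
grip_force: 0.0
time_s: 5.22
ee_pos: [0.5436, 0.1192, 0.0257]
tcp_rot: [0.999, -0.035, -0.0, 0.0]
contact_force: [0.3, 0.1, 0.7]
opening: 0.93
grip_force: 0.0
time_s: 5.63
ee_pos: [0.5439, 0.1207, 0.0269]
tcp_rot: [0.999, -0.034, 0.001, -0.0]
contact_force: [0.3, 0.0, -0.3]
opening: 0.617
grip_force: 0.0
```

```bash
python3 -m pendant '0 0 0 0 0 0;0 0 0 0 0 0;0 0 0 0 0 0;0 0 0 0 0 0;0 0 0 0 0 0'; python3 -m pendant '0 0 -0.03 0 0 0;0 0 -0.045 0 0 0;0 0 -0.05 0 0 0;0 0 -0.05 0 0 0;0 0 -0.05 0 0 0';python3 -c "
from h import *
print(ctrl.sense()['opening'],ctrl.sense()['grip_force'])
go([.425,-.35,.24],0)
a=ctrl.snapshot('scene'); cv2.imwrite('pics/c1.png',a['frame'][120:440,60:500,::-1])"
```

```text
time_s: 6.05
ee_pos: [0.5437, 0.1209, 0.0265]
tcp_rot: [0.999, -0.034, 0.0, -0.0]
contact_force: [-0.3, -0.4, 6.7]
opening: 0.531
grip_force: 14.9
time_s: 6.47
ee_pos: [0.5428, 0.1208, 0.1964]
tcp_rot: [0.999, -0.034, -0.0, 0.0]
contact_force: [0.4, 0.0, -0.5]
opening: 0.536
grip_force: 14.9
0.5357061819219967 14.917907863855362
shift rows units [-0.1144  0.6369 -0.058 ] |d| mm 487.0 min rows 11.684572083000575
turn units [1.000e-03 0.000e+00 1.914e+00] deg 86.1
turn units [-0.000e+00  1.000e-03 -2.086e+00] deg 93.9
```

View pics/c1.png

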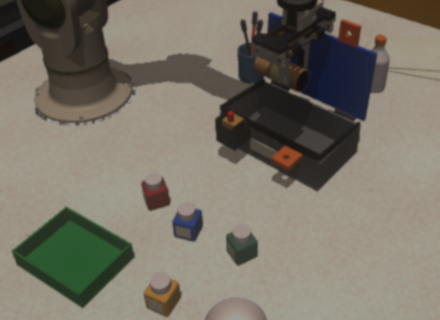

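```bash
python3 -m pendant '-0.011 0.049 -0.01 0 0 0;-0.011 0.05 -0.01 0 0 0;-0.011 0.052 0 0 0 0;-0.011 0.052 0 0 0 0;-0.011 0.052 0 0 0 0'|grep ee; python3 -m pendant '-0.011 0.052 0 0 0 0;-0.011 0.052 0 0 0 0;-0.011 0.052 0 0 0 0;-0.011 0.052 0 0 0 0;-0.011 0.052 0 0 0 0'|grep ee;python3 -m pendant '-0.011 0.052 0 0 0 0;-0.011 0.052 0 0 0 0;-0.01 0.045 0 0 0 0;0 0 0 0 0 0';  python3 - <<'E'
from h import *
go([.428,-.375,.04],-1.637)
a=ctrl.snapshot("wrist"); cv2.imwrite("pics/w2.png",a["frame"][:,:,::-1])
for t,z in (("tube_center",.2),("scrap_tray_in",.004),("paint0_center",.024),("paint1_center",.024),("paint2_center",.024),("paint3_center",.024)):
    print(t,[(d["score"],d["location"],onz(a,d["location"],z).round(4)) for d in ctrl.pinpoint(t,a)[:2]])
E
```

```text
ee_pos: [0.4884, -0.0686, 0.2098]
ee_pos: [0.4339, -0.2606, 0.2096]
time_s: 7.68
ee_pos: [0.4001, -0.3758, 0.2094]
tcp_rot: [0.999, -0.038, -0.0, 0.002]
contact_force: [0.3, -0.2, 0.4]
opening: 0.536
grip_force: 14.9
shift rows units [ 0.0372 -0.0047  0.2259] |d| mm 171.0 min rows 4.118236757723564
turn units [ 0.004  0.001 -0.013] deg 0.6
turn units [ 1.000e-03 -7.000e-03  3.987e+00] deg 179.4
tube_center [(0.91, [319.0, 350.7], array([ 0.3639, -0.3709,  0.2   ]))]
scrap_tray_in [(0.96, [318.1, 225.8], array([ 0.3899, -0.371 ,  0.004 ]))]
paint0_center [(0.62, [119.3, 231.9], array([ 0.4039, -0.1686,  0.024 ]))]
paint1_center [(0.79, [270.1, 17.4], array([ 0.5836, -0.3446,  0.024 ]))]
paint2_center []
paint3_center [(0.96, [116.6, 116.5], array([ 0.5136, -0.1922,  0.024 ]))]
```

View pics/w2.png

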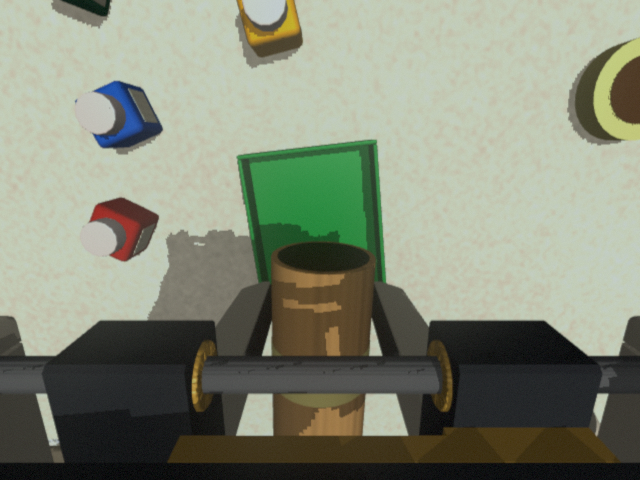

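```bash
python3 -m pendant '0.016 -0.001 0.03 0 0 0;0.017 -0.001 0.05 0 0 0;0 0 0.05 0 0 0;0 0 0.05 0 0 0;0 0 0.045 0 0 0'; python3 -m pendant '0 0 0.005 0 0 0;0 0 0 0 0 0;0 0 0 0 0 0;0 0 0 0 0 0;0 0 0 0 0 0' 0.72;  python3 -m pendant '0 0 -0.02 0 0 0;0 0 -0.05 0 0 0;0 0 -0.05 0 0 0;0 0 -0.05 0 0 0;0 0 -0.05 0 0 0' 0.8; python3 - <<'E'
from h import *
a=ctrl.snapshot("scene")
cv2.imwrite("pics/c2.png",a["frame"][260:480,40:400,::-1])
for t,z in (("tube_center",.029),("scrap_tray_in",.004)):
    print(t,[(d["score"],d["location"],onz(a,d["location"],z).round(4)) for d in ctrl.pinpoint(t,a)[:2]])
go([.42,-.19,.26])
E
```

```text
time_s: 8.45
ee_pos: [0.429, -0.3676, 0.0392]
tcp_rot: [0.999, -0.033, 0.0, -0.0]
contact_force: [0.2, -0.1, -0.7]
opening: 0.535
grip_force: 14.9
time_s: 8.87
ee_pos: [0.4292, -0.3697, 0.0393]
tcp_rot: [0.999, -0.034, 0.001, 0.001]
contact_force: [-0.0, 0.5, -0.1]
opening: 0.715
grip_force: 0.0
time_s: 9.28
ee_pos: [0.428, -0.369, 0.2057]
tcp_rot: [0.999, -0.034, 0.001, 0.001]
contact_force: [0.9, -0.7, 0.5]
opening: 0.805
grip_force: 0.0
tube_center [(0.84, [138.7, 369.7], array([ 0.3966, -0.3617,  0.029 ]))]
scrap_tray_in [(0.93, [137.1, 377.7], array([ 0.3891, -0.3649,  0.004 ])), (0.6, [349.5, 260.1], array([0.5309, 0.1451, 0.004 ]))]
shift rows units [-0.0286 -0.2385 -0.0722] |d| mm 188.0 min rows 4.511393632465108
```

View pics/c2.png

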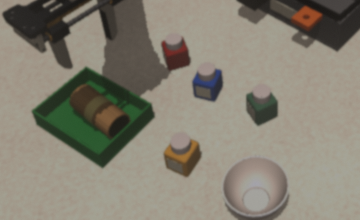

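```bash
cat >> h.py <<'E'
HUE={"red":(172,8),"yel":(12,32),"green":(60,95),"blue":(105,130)}
BOX=np.array([[x,y,z] for x in(-.023,.023) for y in(-.023,.023) for z in(0,.048)])
tt=np.linspace(0,6.28,24); CAP=np.array([[.017*np.cos(t),.017*np.sin(t),z] for t in tt for z in(.048,.066)])
def bottle(p,col,xy0,z0=0.):
    """fit x,y,yaw of a bottle standing at height z0"""
    from scipy.optimize import minimize
    hsv=cv2.cvtColor(p["frame"],cv2.COLOR_RGB2HSV); H=hsv[...,0].astype(int); lo,hi=HUE[col]
    m=((H>=lo)|(H<=hi)) if lo>hi else ((H>=lo)&(H<=hi))
    m=(m&(hsv[...,1]>100)&(hsv[...,2]>35)).astype(np.uint8)
    c=proj(p,[xy0[0],xy0[1],z0+.024])[0]; W=np.zeros_like(m); cv2.circle(W,tuple(int(v) for v in c),75,1,-1); m=cv2.morphologyEx(m*W,cv2.MORPH_OPEN,np.ones((3,3)))
    n,l,st,_=cv2.connectedComponentsWithStats(m)
    if n<2: return None
    k=1+st[1:,4].argmax(); m=(l==k).astype(np.uint8); h=cv2.convexHull(cv2.findNonZero(m)); 
    F=np.zeros_like(m); cv2.fillConvexPoly(F,h,1)
    def mod(q):
        c,s=np.cos(q[2]),np.sin(q[2]); Rz=np.array([[c,-s,0],[s,c,0],[0,0,1]]); o=np.array([q[0],q[1],z0]); M=[]
        for P in (BOX,CAP):
            Z=np.zeros_like(m); cv2.fillConvexPoly(Z,cv2.convexHull(np.rint(proj(p,P@Rz.T+o)).astype(np.int32)),1); M.append(Z)
        v=M[0]&(1-M[1]); Z=np.zeros_like(m)
        if v.any(): cv2.fillConvexPoly(Z,cv2.convexHull(cv2.findNonZero(v)),1)
        return Z
    def cost(q):
        Z=mod(q); return 1-(Z&F).sum()/max(1,(Z|F).sum())
    best=None
    for y0 in np.radians([0,30,60]):
        x0=np.array([*xy0,y0]); S=np.array([x0,x0+[.01,0,0],x0+[0,.01,0],x0+[0,0,.4]])
        r=minimize(cost,x0,method="Nelder-Mead",options=dict(initial_simplex=S,xatol=2e-4,fatol=1e-4))
        if best is None or r.fun<best.fun: best=r
    q=best.x; return q[0].round(4),q[1].round(4),np.degrees(q[2]%(np.pi/2)).round(1),"iou",round(1-best.fun,3)
E
python3 -m pendant '-0.01 -0.033 -0.03 0 0 0;-0.01 -0.033 -0.03 0 0 0;-0.01 -0.033 -0.03 0 0 0;-0.01 -0.033 0 0 0 0;-0.01 -0.033 0 0 0 0'|grep ee;  python3 - <<'E'
from h import *
a=ctrl.snapshot("wrist")
cv2.imwrite("pics/w3.png",a["frame"][:,:,::-1])
for c,xy in (("red",(.408,-.172)),("blue",(.513,-.195)),("green",(.632,-.18)),("yel",(.583,-.346))): print(c,bottle(a,c,xy))
E
```

```text
ee_pos: [0.3988, -0.242, 0.2706]
red (np.float64(0.4063), np.float64(-0.1737), np.float64(57.5), 'iou', np.float64(0.657))
blue (np.float64(0.5124), np.float64(-0.1983), np.float64(21.1), 'iou', np.float64(0.653))
green (np.float64(0.6498), np.float64(-0.1886), np.float64(19.6), 'iou', np.float64(0.676))
yel (np.float64(0.5911), np.float64(-0.3514), np.float64(8.3), 'iou', np.float64(0.753))
```

View pics/w3.png

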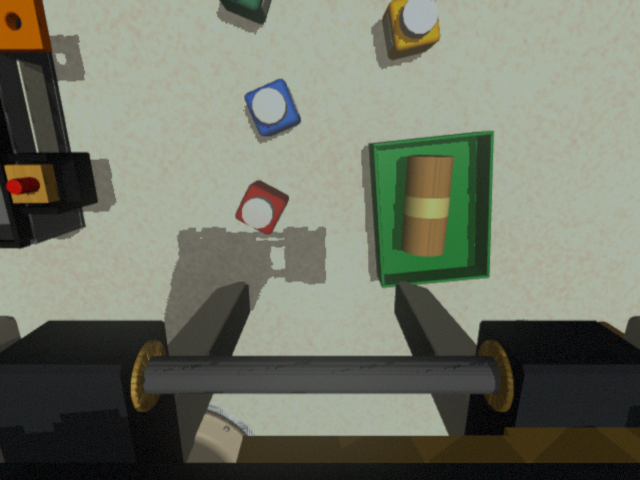

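```bash
python3 - <<'E'
from h import *
im=cv2.imread("pics/w3.png"); hsv=cv2.cvtColor(im,cv2.COLOR_BGR2HSV)
for uv in [(262,190),(283,205),(272,85),(290,115),(260,130),(245,5),(395,20),(410,50),(432,38)]: print(uv,hsv[uv[1],uv[0]])
a=ctrl.snapshot("wrist")
for xy in ((.4063,-.1737),(.5124,-.198)):
    print(proj(a,BOX+np.array([*xy,0])).round(0).tolist(), proj(a,CAP+np.array([*xy,0])).mean(0))
E
```

```text
(262, 190) [  3 152 126]
(283, 205) [  2 155 122]
(272, 85) [110 159 156]
(290, 115) [110 155 163]
(260, 130) [111 146 131]
(245, 5) [70 93 74]
(395, 20) [ 20 169 115]
(410, 50) [ 23 108  66]
(432, 38) [ 21 200 171]
[[291.0, 219.0], [288.0, 228.0], [255.0, 221.0], [247.0, 230.0], [288.0, 182.0], [284.0, 187.0], [250.0, 184.0], [242.0, 189.0]] [263.64299087 209.55264133]
[[304.0, 129.0], [302.0, 127.0], [265.0, 131.0], [258.0, 130.0], [301.0, 86.0], [298.0, 79.0], [260.0, 89.0], [252.0, 82.0]] [276.13314435 103.37263044]
```

```bash
python3 - <<'E'
from h import *
a=ctrl.snapshot("wrist"); hsv=cv2.cvtColor(a["frame"],cv2.COLOR_RGB2HSV)
for c,xy in (("red",(.408,-.172)),("blue",(.513,-.195))):
    print(c,bottle(a,c,xy))
H=hsv[...,0].astype(int)
for lo,hi in ((105,130),(0,8)):
    m=((H>=lo)&(H<=hi)&(hsv[...,1]>100)&(hsv[...,2]>35)).astype(np.uint8); n,l,st,_=cv2.connectedComponentsWithStats(m); print([s.tolist() for s in st[1:] if s[4]>80])
E
```

```text
red (np.float64(0.4075), np.float64(-0.1733), np.float64(55.3), 'iou', np.float64(0.678))
blue (np.float64(0.5122), np.float64(-0.1983), np.float64(21.2), 'iou', np.float64(0.666))
[[248, 77, 54, 56, 869]]
[[8, 175, 34, 16, 408], [238, 181, 51, 52, 784]]
```

```bash
python3 -m pendant '0 0 0 0 0 -0.152;0 0 0 0 0 -0.152;0 0 0 0 0 -0.152;0 0 0 0 0 -0.152;0 0 0 0 0 -0.152' 1|grep ee;python3 -m pendant '0 0 0 0 0 -0.152;0 0 0 0 0 -0.152;0 0 0 0 0 -0.152;0 0 0 0 0 -0.152;0 0 0 0 0 0' |grep ee;  python3 - <<'E'
from h import *
a=ctrl.snapshot("wrist")
q=bottle(a,"red",(.407,-.173)); print(q)
go([q[0],q[1],.12],np.radians(q[2]-90)); print(ctrl.sense()["joint_positions"].round(2))
E
```

```text
ee_pos: [0.3991, -0.244, 0.2692]
ee_pos: [0.399, -0.244, 0.2691]
(np.float64(0.4099), np.float64(-0.1737), np.float64(57.8), 'iou', np.float64(0.721))
shift rows units [ 0.0868 -0.038   0.199 ] |d| mm 165.0 min rows 3.9637177593063844
turn units [-0.001 -0.    -0.007] deg 0.3
turn units [-0.000e+00  1.000e-03  3.993e+00] deg 179.7
[ 0.68  0.24 -0.31  2.09  0.1   0.82 -0.25]
```

```bash
python3 -m pendant '0.022 -0.009 0.034 0 0 0;0.022 -0.009 0.034 0 0 0;0.022 -0.009 0.034 0 0 0;0.02 -0.009 0.034 0 0 0;0 0 0.05 0 0 0'|grep ee;python3 -m pendant '0 0 0.04 0 0 0;0 0 0.04 0 0 0;0 0 0.04 0 0 0;0 0 0.03 0 0 0;0 0 0 0 0 0'|grep ee; python3 -c "
from h import *
go([.409,-.1736,.017])"
```

```text
ee_pos: [0.4125, -0.1722, 0.1304]
ee_pos: [0.4097, -0.1736, 0.014]
shift rows units [-0.0005 -0.0008 -0.004 ] |d| mm 3.0 min rows 0.07354305855805092
```

```bash
python3 -m pendant '0 0 0 0 0 0;0 0 0 0 0 0;0 0 0 0 0 0;0 0 0 0 0 0;0 0 0 0 0 0' 0 25|grep -E 'ee|op';python3 -m pendant '0 0 0 0 0 0;0 0 0 0 0 0;0 0 0 0 0 0;0 0 0 0 0 0;0 0 0 0 0 0' |grep -E 'op|gr';python3 -m pendant '0 0 -0.05 0 0 -0.129;0 0 -0.055 0 0 -0.129;0 0 -0.055 0 0 -0.129;0 0 -0.055 0 0 -0.129;0 0 -0.055 0 0 -0.129' |grep -E 'op|gr|ee'; python3 -c "
from h import *
go([.4733,.1708,.22],-.066)"
```

```text
ee_pos: [0.4114, -0.1745, 0.0188]
opening: 0.692
opening: 0.493
grip_force: 25.0
ee_pos: [0.41, -0.1736, 0.2221]
opening: 0.493
grip_force: 25.0
shift rows units [0.463  0.0603 0.0028] |d| mm 350.0 min rows 8.398769716180134
turn units [-0.001 -0.     0.018] deg 0.8
turn units [ 0.000e+00 -2.000e-03 -3.982e+00] deg 179.2
```

```bash
python3 -m pendant '0.051 0.007 0 0 0 0;0.051 0.007 0 0 0 0;0.051 0.007 0 0 0 0;0.052 0.007 0 0 0 0;0.052 0.007 0 0 0 0' |grep -E 'ee'; python3 -m pendant '0.052 0.007 0 0 0 0;0.052 0.007 0 0 0 0;0.052 0.006 0 0 0 0;0.05 0.006 0 0 0 0;0 0 0 0 0 0.018' |grep -E 'ee';python3 -m pendant '0 0 0.05 0 0 0;0 0 0.05 0 0 0;0 0 0.05 0 0 0;0 0 0.05 0 0 0;0 0 0.03 0 0 0' |grep -E 'ee'; python3 -c "
from h import *
go([.4733,.1708,.025],-.066)"
```

```text
ee_pos: [0.4479, 0.0181, 0.2203]
ee_pos: [0.477, 0.1784, 0.2207]
ee_pos: [0.475, 0.1692, 0.0445]
shift rows units [ 0.002  -0.0023  0.026 ] |d| mm 19.0 min rows 0.4716326257910232
turn units [-0.004  0.002 -0.007] deg 0.4
turn units [2.000e-03 6.000e-03 3.993e+00] deg 179.7
```

```bash
python3 -m pendant '0 -0.002 0.012 0 0 0;0 0 0.012 0 0 0;0 0 0 0 0 0' |grep -E 'ee|con';python3 -m pendant '0 0 0 0 0 0;0 0 0 0 0 0;0 0 0 0 0 0;0 0 0 0 0 0' 0.69 |grep -E 'op';python3 -m pendant '0 0 -0.05 0 0 0;0 0 -0.05 0 0 0;0 0 -0.055 0 0 0;0 0 -0.055 0 0 0;0 0 -0.055 0 0 0' |grep -E 'ee'; python3 -c "
from h import *
go([.51,-.24,.24],-.066)"
```

```text
ee_pos: [0.4742, 0.1699, 0.0282]
contact_force: [-0.6, 0.7, -0.6]
opening: 0.68
ee_pos: [0.4743, 0.1699, 0.2309]
shift rows units [-0.5418  0.0865 -0.0123] |d| mm 411.0 min rows 9.869740348359585
turn units [-0.    -0.    -0.007] deg 0.3
turn units [-1.000e-03  0.000e+00  3.993e+00] deg 179.7
```

```bash
python3 -m pendant '-0.053 0.009 0 0 0 0;-0.053 0.009 0 0 0 0;-0.053 0.009 0 0 0 0;-0.053 0.009 0 0 0 0;-0.053 0.009 0 0 0 0' 1 |grep -E 'ee';python3 -m pendant '-0.053 0.009 0 0 0 0;-0.053 0.009 0 0 0 0;-0.053 0.009 0 0 0 0;-0.053 0.009 0 0 0 0;-0.053 0.009 0 0 0 0' |grep -E 'ee'; python3 - <<'E'
from h import *
a=ctrl.snapshot("wrist"); cv2.imwrite("pics/w4.png",a["frame"][:,:,::-1])
for c,xy in (("blue",(.512,-.198)),("green",(.64,-.183))):
    q=bottle(a,c,xy); print(c,q)
    if q: go([q[0],q[1],.12],np.radians(q[2]))
for t in ("paint3_center","paint2_center","paint1_center"): print(t,[(d["score"],d["location"],onz(a,d["location"],.024).round(4)) for d in ctrl.pinpoint(t,a)[:2]])
E
```

```text
ee_pos: [0.4941, -0.0326, 0.2293]
ee_pos: [0.5134, -0.2335, 0.2292]
blue (np.float64(0.5134), np.float64(-0.1978), np.float64(23.0), 'iou', np.float64(0.834))
shift rows units [ 0.0604 -0.0047  0.1444] |d| mm 117.0 min rows 2.8159312664267335
turn units [-0.001  0.006 -0.614] deg 27.6
turn units [8.000e-03 1.000e-03 3.386e+00] deg 152.4
green None
paint3_center [(0.82, [315.0, 183.6], array([ 0.5093, -0.198 ,  0.024 ]))]
paint2_center [(0.88, [437.2, 158.3], array([ 0.6357, -0.1814,  0.024 ])), (0.51, [229.2, 331.3], array([ 0.3955, -0.3623,  0.024 ]))]
paint1_center [(0.98, [390.7, 311.2], array([ 0.5852, -0.3502,  0.024 ]))]
```

View pics/w4.png

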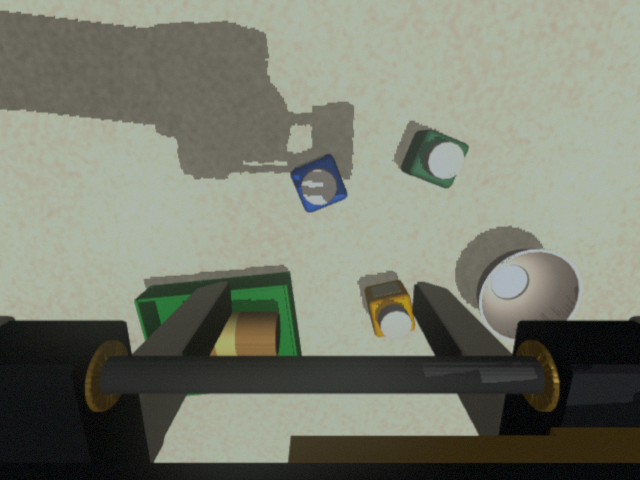

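```bash
sed -i 's/hsv\[...,1\]>100/hsv[...,1]>(60 if col=="green" else 100)/' h.py
python3 -m pendant '0 0 0.03 0 0 -0.154;0 0 0.03 0 0 -0.154;0 0 0.03 0 0 -0.154;0 0 0.03 0 0 -0.152' |grep -E 'ee'; python3 - <<'E'
from h import *
go([.5125,-.198,.016],np.radians(23))
a=ctrl.snapshot("wrist")
print(bottle(a,"blue",(.512,-.198)),bottle(a,"green",(.635,-.182)))
E
```

```text
ee_pos: [0.5141, -0.2292, 0.1383]
shift rows units [0.039  0.0148 0.1631] |d| mm 126.0 min rows 3.0280332193624946
turn units [0.002 0.001 0.022] deg 1.0
turn units [-1.000e-03  3.000e-03 -3.978e+00] deg 179.0
(np.float64(0.513), np.float64(-0.1974), np.float64(12.3), 'iou', np.float64(0.694)) (np.float64(0.6365), np.float64(-0.1833), np.float64(72.1), 'iou', np.float64(0.522))
```

Descend onto blue, grip and lift while turning back to the placing yaw.

```bash
python3 -m pendant '0.02 0.007 0 0 0 0.02;0.019 0.008 0.02 0 0 0;0 0 0.05 0 0 0;0 0 0.05 0 0 0;0 0 0.043 0 0 0'|grep ee; python3 -m pendant '0 0 0 0 0 0;0 0 0 0 0 0;0 0 0 0 0 0;0 0 0 0 0 0;0 0 0 0 0 0' 0 25|grep -E 'ee|op';python3 -m pendant '0 0 0 0 0 0;0 0 0 0 0 0;0 0 0 0 0 0;0 0 0 0 0 0;0 0 0 0 0 0' |grep -E 'op|gr';python3 -m pendant '0 0 -0.05 0 0 0.148;0 0 -0.055 0 0 0.148;0 0 -0.055 0 0 0.148;0 0 -0.055 0 0 0.148;0 0 -0.055 0 0 0' |grep -E 'op|gr|ee'; python3 -c "
from h import *
go([.6033,.1622,.22],-.066)"
```

```text
ee_pos: [0.5132, -0.1984, 0.016]
ee_pos: [0.5137, -0.2003, 0.0182]
opening: 0.692
opening: 0.501
grip_force: 24.5
ee_pos: [0.5121, -0.1993, 0.2207]
opening: 0.501
grip_force: 24.5
shift rows units [0.4899 0.0841 0.0013] |d| mm 372.0 min rows 8.940716833980401
turn units [-0.    -0.001 -0.014] deg 0.6
turn units [-2.000e-03  1.000e-03  3.986e+00] deg 179.4
```

```bash
python3 -m pendant '0.049 0.0085 0 0 0 0;0.049 0.0085 0 0 0 0;0.049 0.0085 0 0 0 0;0.049 0.0085 0 0 0 0;0.049 0.0085 0 0 0 0' |grep -E 'ee'; python3 -m pendant '0.049 0.0085 0 0 0 0;0.049 0.0085 0 0 0 0;0.049 0.0085 0 0 0 0;0.049 0.008 0 0 0 0;0.049 0.008 0 0 0 -0.014' |grep -E 'ee';python3 -m pendant '0 0 0.05 0 0 0;0 0 0.05 0 0 0;0 0 0.05 0 0 0;0 0 0.05 0 0 0;0 0 0.03 0 0 0' |grep -E 'ee'; python3 -c "
from h import *
go([.6033,.1622,.026],-.066)"
```

```text
ee_pos: [0.5572, -0.0175, 0.2188]
ee_pos: [0.6011, 0.164, 0.2185]
ee_pos: [0.5994, 0.1616, 0.0425]
shift rows units [0.0012 0.0052 0.022 ] |d| mm 16.0 min rows 0.4063431980860721
turn units [-0.005  0.002  0.009] deg 0.5
turn units [-3.000e-03 -8.000e-03 -3.991e+00] deg 179.6
```

```bash
python3 -m pendant '0 0.004 0.01 0 0 0;0 0 0.01 0 0 0;0 0 0 0 0 0' |grep -E 'ee|con';python3 -m pendant '0 0 0 0 0 0;0 0 0 0 0 0;0 0 0 0 0 0;0 0 0 0 0 0' 0.69 |grep -E 'op';python3 -m pendant '0 0 -0.05 0 0 0;0 0 -0.05 0 0 0;0 0 -0.055 0 0 0;0 0 -0.055 0 0 0;0 0 -0.055 0 0 0' |grep -E 'ee'; python3 -m pendant '-0.053 0 0 0 0 0;-0.053 0 0 0 0 0;-0.053 0 0 0 0 0;-0.053 0 0 0 0 0;-0.053 0 0 0 0 0' 1 |grep -E 'ee';python3 -m pendant '-0.053 0 0 0 0 0;-0.053 0 0 0 0 0;-0.053 0 0 0 0 0;-0.053 0 0 0 0 0;-0.02 0 0 0 0 0' |grep -E 'ee'; python3 - <<'E'
from h import *
a=ctrl.snapshot("wrist")
q=bottle(a,"green",(.636,-.183)); print(q); print(bottle(a,"yel",(.585,-.35)))
go([q[0],q[1],.12],np.radians(q[2]))
for t in ("paint2_center","paint1_center"): print(t,[(d["score"],d["location"],onz(a,d["location"],.024).round(4)) for d in ctrl.pinpoint(t,a)[:2]])
c=proj(a,[.636,-.183,.024])[0].astype(int); cr=a["frame"][max(0,c[1]-60):c[1]+60,max(0,c[0]-60):c[0]+60,::-1]; cv2.imwrite("pics/g.png",cv2.resize(cr,None,fx=3,fy=3))
E
```

```text
ee_pos: [0.6044, 0.1622, 0.0307]
contact_force: [0.3, -0.2, -0.8]
opening: 0.681
ee_pos: [0.6039, 0.1621, 0.2325]
ee_pos: [0.5921, -0.0381, 0.2308]
ee_pos: [0.5808, -0.217, 0.2301]
(np.float64(0.6309), np.float64(-0.178), np.float64(71.2), 'iou', np.float64(0.202))
(np.float64(0.5832), np.float64(-0.3438), np.float64(4.3), 'iou', np.float64(0.675))
shift rows units [0.0581 0.0631 0.1463] |d| mm 127.0 min rows 3.0508453292311515
turn units [-0.003  0.003 -1.668] deg 75.1
turn units [0.004 0.003 2.332] deg 104.9
paint2_center [(0.61, [368.6, 178.8], array([ 0.6322, -0.1808,  0.024 ]))]
paint1_center [(0.86, [331.5, 327.4], array([ 0.5837, -0.3507,  0.024 ]))]
```

View pics/g.png

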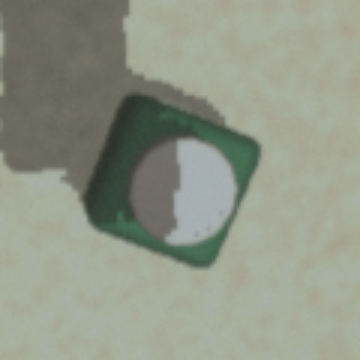

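```bash

python3 -m pendant '0 0 0.03 0 0 0.13;0 0 0.03 0 0 0.13;0 0 0.03 0 0 0.13;0 0 0.03 0 0 0.13;0 0 0 0 0 0' |grep -E 'ee'; python3 - <<'E'
from h import *
go([.633,-.181,.016],np.radians(-27))
E
```

```text
ee_pos: [0.5808, -0.2069, 0.1368]
shift rows units [0.0623 0.0474 0.1609] |d| mm 134.0 min rows 3.217251660922997
turn units [-0.006  0.     0.003] deg 0.3
turn units [-0.    -0.01  -3.997] deg 179.9
```

```bash
python3 -m pendant '0.03 0.024 0 0 0 0;0.032 0.023 0.02 0 0 0;0 0 0.05 0 0 0;0 0 0.05 0 0 0;0 0 0.041 0 0 0'|grep ee; python3 -m pendant '0 0 0 0 0 0;0 0 0 0 0 0;0 0 0 0 0 0;0 0 0 0 0 0;0 0 0 0 0 0' 0 25|grep -E 'ee|op';python3 -m pendant '0 0 0 0 0 0;0 0 0 0 0 0;0 0 0 0 0 0;0 0 0 0 0 0;0 0 0 0 0 0' |grep -E 'op|gr';python3 -m pendant '0 0 -0.05 0 0 -0.13;0 0 -0.055 0 0 -0.13;0 0 -0.055 0 0 -0.13;0 0 -0.055 0 0 -0.13;0 0 -0.055 0 0 0' |grep -E 'op|gr|ee'; python3 -c "
from h import *
go([.5987,.0922,.22],-.066)"
```

```text
ee_pos: [0.6358, -0.1819, 0.0188]
ee_pos: [0.636, -0.1846, 0.0216]
opening: 0.686
opening: 0.495
grip_force: 25.0
ee_pos: [0.634, -0.1846, 0.2233]
opening: 0.493
grip_force: 25.0
shift rows units [ 0.3661 -0.0665  0.0045] |d| mm 279.0 min rows 6.692699948112543
turn units [-0.001 -0.     0.017] deg 0.8
turn units [ 0.000e+00 -2.000e-03 -3.983e+00] deg 179.2
```

```bash
python3 -m pendant '0.046 -0.008 0 0 0 0;0.046 -0.008 0 0 0 0;0.046 -0.008 0 0 0 0;0.046 -0.008 0 0 0 0;0.046 -0.008 0 0 0 0' |grep -E 'ee'; python3 -m pendant '0.046 -0.009 0 0 0 0;0.045 -0.009 0 0 0 0;0.045 -0.009 0 0 0 0.017;0 0 0 0 0 0' |grep -E 'ee';python3 -m pendant '0 0 0.05 0 0 0;0 0 0.05 0 0 0;0 0 0.05 0 0 0;0 0 0.05 0 0 0;0 0 0.03 0 0 0' |grep -E 'ee'; python3 -c "
from h import *
go([.5987,.0922,.031],-.066)"
```

```text
ee_pos: [0.6144, -0.0092, 0.2217]
ee_pos: [0.5991, 0.1013, 0.2224]
ee_pos: [0.5992, 0.0918, 0.0457]
shift rows units [ 0.0004 -0.0006  0.0195] |d| mm 14.0 min rows 0.35165918035813504
turn units [-0.004  0.001 -0.008] deg 0.4
turn units [2.000e-03 7.000e-03 3.992e+00] deg 179.6
```

```bash
python3 -m pendant '0 0 0.01 0 0 0;0 0 0.01 0 0 0;0 0 0 0 0 0' |grep -E 'ee|con';python3 -m pendant '0 0 0 0 0 0;0 0 0 0 0 0;0 0 0 0 0 0;0 0 0 0 0 0' 0.69 |grep -E 'op';python3 -m pendant '0 0 -0.05 0 0 0;0 0 -0.05 0 0 0;0 0 -0.055 0 0 0;0 0 -0.055 0 0 0;0 0 -0.055 0 0 0' |grep -E 'ee'; for i in 1 2; do python3 -m pendant '-0.053 0 0 0 0 0;-0.053 0 0 0 0 0;-0.053 0 0 0 0 0;-0.053 0 0 0 0 0;-0.053 0 0 0 0 0' 1 |grep -E 'ee'; done; python3 -m pendant '-0.053 0 0 0 0 0;-0.053 0 0 0 0 0;0 0 0 0 0 0'|grep ee; python3 - <<'E'
from h import *
a=ctrl.snapshot("wrist")
q=bottle(a,"yel",(.585,-.347)); print(q)
for t in ("paint1_center",): print(t,[(d["score"],d["location"],onz(a,d["location"],.024).round(4)) for d in ctrl.pinpoint(t,a)[:2]])
go([q[0],q[1],.12],np.radians(q[2]))
c=proj(a,[.585,-.347,.024])[0].astype(int); cr=a["frame"][max(0,c[1]-60):c[1]+60,max(0,c[0]-60):c[0]+60,::-1]; cv2.imwrite("pics/y.png",cv2.resize(cr,None,fx=3,fy=3))
E
```

```text
ee_pos: [0.6007, 0.0927, 0.0337]
contact_force: [-0.1, -0.7, -0.5]
opening: 0.685
ee_pos: [0.6003, 0.0926, 0.2355]
ee_pos: [0.5859, -0.1074, 0.2338]
ee_pos: [0.5714, -0.3059, 0.2337]
ee_pos: [0.563, -0.3934, 0.2324]
(np.float64(0.5826), np.float64(-0.3455), np.float64(3.9), 'iou', np.float64(0.883))
paint1_center [(0.56, [337.0, 169.0], array([ 0.5829, -0.3458,  0.024 ]))]
shift rows units [0.0545 0.0191 0.1505] |d| mm 120.0 min rows 2.899094437469929
turn units [-0.     0.    -0.184] deg 8.3
turn units [0.    0.    3.816] deg 171.7
```

View pics/y.png

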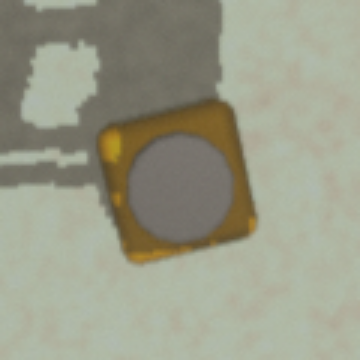

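```bash

python3 -m pendant '0 0 0.03 0 0 -0.11;0 0 0.03 0 0 -0.11;0.02 0.011 0.03 0 0 0;0.02 0.011 0.03 0 0 0;0.021 0.011 0.03 0 0 0' |grep -E 'ee'; python3 - <<'E'
from h import *
go([.583,-.3455,.017],np.radians(6))
E
```

```text
ee_pos: [0.5867, -0.3329, 0.1202]
shift rows units [-0.0163 -0.0068  0.1375] |d| mm 104.0 min rows 2.4942117166761553
turn units [ 0.001 -0.    -0.004] deg 0.2
turn units [-1.000e-03 -2.000e-03  3.996e+00] deg 179.8
```

```bash

python3 -m pendant '0 0 0 0 0 0;0 0 0 0 0 0;0 0 0 0 0 0' |grep -E 'ee'; python3 - <<'E'
from h import *
go([.583,-.3455,.017],np.radians(6))
E
```

```text
ee_pos: [0.5868, -0.3348, 0.1215]
shift rows units [-0.0136 -0.0067  0.1394] |d| mm 105.0 min rows 2.5219824226854715
turn units [ 0.001  0.001 -0.004] deg 0.2
turn units [ 2.000e-03 -2.000e-03  3.996e+00] deg 179.8
```

```bash
python3 -m pendant '-0.0136 -0.0067 0 0 0 0;0 0 0.05 0 0 0;0 0 0.05 0 0 0;0 0 0.038 0 0 0;0 0 0 0 0 0'|grep ee; python3 -m pendant '0 0 0 0 0 0;0 0 0 0 0 0;0 0 0 0 0 0;0 0 0 0 0 0;0 0 0 0 0 0' 0 25|grep -E 'ee|op';python3 -m pendant '0 0 0 0 0 0;0 0 0 0 0 0;0 0 0 0 0 0;0 0 0 0 0 0;0 0 0 0 0 0' |grep -E 'op|gr';python3 -m pendant '0 0 -0.05 0 0 0.11;0 0 -0.055 0 0 0.11;0 0 -0.055 0 0 0;0 0 -0.055 0 0 0;0 0 -0.055 0 0 0' |grep -E 'op|gr|ee'; python3 -m pendant '0 0 0 0 0 0;0 0 0 0 0 0'|grep ee; python3 -c "
from h import *
go([.4687,.1008,.22],-.066)"
```

```text
ee_pos: [0.5789, -0.347, 0.0127]
ee_pos: [0.583, -0.3463, 0.0186]
opening: 0.69
opening: 0.498
grip_force: 24.6
ee_pos: [0.5818, -0.3453, 0.2208]
opening: 0.495
grip_force: 24.6
ee_pos: [0.5832, -0.3461, 0.2217]
shift rows units [ 5.832e-01 -1.956e-01  4.000e-04] |d| mm 461.0 min rows 11.063224580767116
turn units [ 0.005  0.003 -0.009] deg 0.5
turn units [ 0.004 -0.008  3.991] deg 179.6
```

```bash
for i in 1 2; do python3 -m pendant '0.0486 -0.0163 0 0 0 0;0.0486 -0.0163 0 0 0 0;0.0486 -0.0163 0 0 0 0;0.0486 -0.0163 0 0 0 0;0.0486 -0.0163 0 0 0 0' |grep -E 'ee'; done; python3 -m pendant '0.0486 -0.0163 0 0 0 0;0.0486 -0.0163 0 0 0 -0.009;0 0 0 0 0 0;0 0 0 0 0 0;0 0 0 0 0 0' |grep -E 'ee';python3 -m pendant '0 0 0.05 0 0 0;0 0 0.05 0 0 0;0 0 0.05 0 0 0;0 0 0.05 0 0 0;0 0 0.03 0 0 0' |grep -E 'ee'; python3 -m pendant '0 0 0 0 0 0;0 0 0 0 0 0'|grep ee; python3 -c "
from h import *
go([.4687,.1008,.028],-.066)"
```

```text
ee_pos: [0.5325, -0.158, 0.2173]
ee_pos: [0.4848, 0.0278, 0.2177]
ee_pos: [0.4669, 0.1005, 0.2181]
ee_pos: [0.4662, 0.0987, 0.0432]
ee_pos: [0.4668, 0.0998, 0.0458]
shift rows units [0.0015 0.0025 0.0237] |d| mm 17.0 min rows 0.42897913024304235
turn units [-0.004  0.003 -0.001] deg 0.2
turn units [0.004 0.007 3.999] deg 180.0
```

```bash
python3 -m pendant '0.001 0.002 0.011 0 0 0;0 0 0.011 0 0 0;0 0 0 0 0 0' |grep -E 'ee|con';python3 -m pendant '0 0 0 0 0 0;0 0 0 0 0 0;0 0 0 0 0 0;0 0 0 0 0 0' 0.69 |grep -E 'op';python3 -m pendant '0 0 -0.05 0 0 0;0 0 -0.05 0 0 0;0 0 -0.055 0 0 0;0 0 -0.055 0 0 0;0 0 -0.055 0 0 0' |grep -E 'ee'; python3 -m pendant '0 0.03 -0.05 0 0 0;0 0.03 -0.05 0 0 0;0 0.03 -0.05 0 0 0;0 0 0 0 0 0;0 0 0 0 0 0' 0 15 |grep -E 'ee';  python3 - <<'E'
from h import *
a=ctrl.snapshot("wrist"); cv2.imwrite("pics/w5.png",a["frame"][:,:,::-1])
go([.546,.281,.345],-.066)
E
```

```text
ee_pos: [0.4697, 0.1015, 0.0302]
contact_force: [-0.2, -0.0, -1.6]
opening: 0.684
ee_pos: [0.4684, 0.1018, 0.2313]
ee_pos: [0.5346, 0.0976, 0.338]
shift rows units [ 0.2454  0.0011 -0.0116] |d| mm 184.0 min rows 4.41921003869895
turn units [0.001 0.    0.   ] deg 0.0
turn units [-0.e+00  1.e-03 -4.e+00] deg 180.0
```

View pics/w5.png

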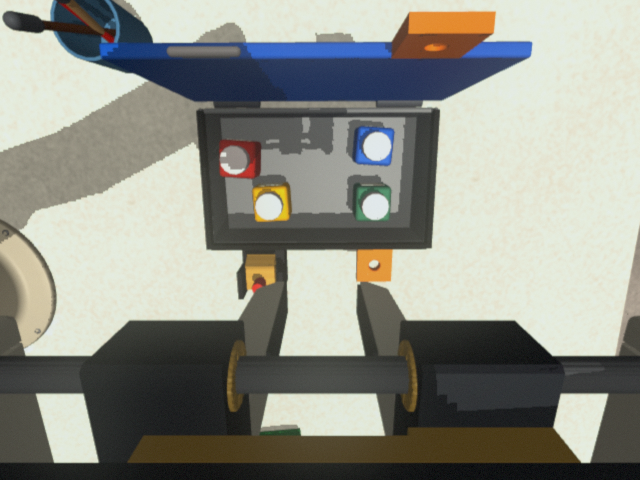

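```bash
python3 -m pendant '0.051 0 -0.003 0 0 0;0.051 0 -0.003 0 0 0;0.051 0 -0.003 0 0 0;0.051 0 -0.003 0 0 0;0.045 0 0 0 0 0'|grep -E 'ee|op'; python3 -m pendant '0 0 0 0 0 0;0 0 0.05 0 0 0;0 0 0.05 0 0 0;0 0 0.05 0 0 0;0 0 0 0 0 0'|grep -E 'ee|op'; python3 -c "
from h import *
go([.536+.066*.11,.1315+.11,.2246],-.066)"
```

```text
ee_pos: [0.5439, 0.286, 0.344]
opening: 0.01
ee_pos: [0.5413, 0.2806, 0.225]
opening: 0.007
shift rows units [-0.0518  0.006   0.0009] |d| mm 39.0 min rows 0.9381161178205908
turn units [-0.013  0.009  0.003] deg 0.7
turn units [-0.015 -0.021 -3.997] deg 179.9
```

```bash
python3 -m pendant '-0.017 0.002 0 0 0 0;-0.017 0.002 0 0 0 0;-0.017 0.002 0 0 0 0;0 0 0 0 0 0'|grep -E 'ee|con'; python3 -m pendant '-0.014 0 0.0005 0 0 0;-0.014 0 0.0005 0 0 0;-0.014 0 0.0005 0 0 0;-0.014 0 0.0005 0 0 0;0 0 0 0 0 0'|grep -E 'ee|con';python3 -m pendant '-0.0132 0 0.0046 0 0 0;-0.0132 0 0.0046 0 0 0;-0.0132 0 0.0046 0 0 0;-0.0132 0 0.0046 0 0 0;0 0 0 0 0 0'|grep -E 'ee|con';python3 - <<'E'
from h import *
a=ctrl.snapshot("side"); cv2.imwrite("pics/s6.png",a["frame"][:,:,::-1])
y=.0195+.0075
go([.536+.066*y,.1315+y,.2093],-.066)
E
```

```text
ee_pos: [0.5489, 0.2418, 0.2346]
contact_force: [-0.3, -0.5, 1.2]
ee_pos: [0.5448, 0.2003, 0.2311]
contact_force: [-0.3, -0.4, -1.0]
ee_pos: [0.5416, 0.1608, 0.2161]
contact_force: [0.3, -0.6, -0.6]
shift rows units [-0.0051 -0.005   0.0098] |d| mm 9.0 min rows 0.21818939193421696
turn units [-0.002  0.002 -0.002] deg 0.2
turn units [3.000e-03 3.000e-03 3.998e+00] deg 179.9
```

View pics/s6.png

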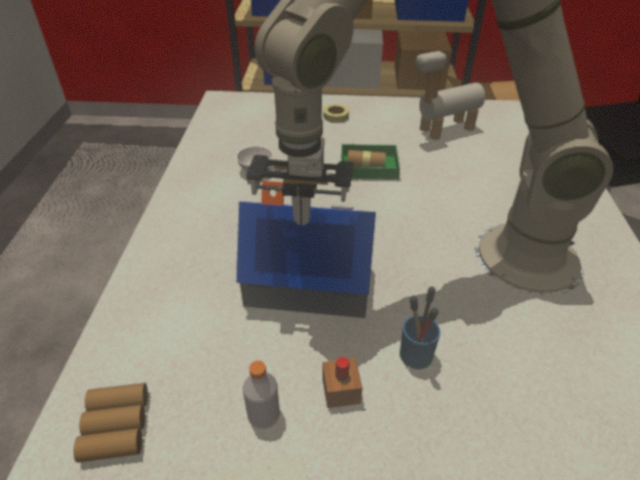

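The side picture shows the lid swinging forward under the fingers, with its edge near (305,208) and the bystanders untouched. I'll carry on along the arc.

```bash
python3 -m pendant '-0.0143 0 0.013 0 0 0;-0.0143 0 0.013 0 0 0;-0.0113 0 0.0083 0 0 0;-0.0113 0 0.0083 0 0 0;0 0 0 0 0 0'|grep -E 'ee|con';python3 -m pendant '-0.0083 0 0.0113 0 0 0;-0.0083 0 0.0113 0 0 0;-0.0083 0 0.0113 0 0 0;-0.0083 0 0.0113 0 0 0;0 0 0 0 0 0'|grep -E 'ee|con'; python3 - <<'E'
from h import *
y=-.0531+.0075
go([.536+.066*y,.1315+y,.115],-.066)
E
```

```text
ee_pos: [0.5387, 0.1227, 0.1836]
contact_force: [0.5, 0.5, 0.2]
ee_pos: [0.537, 0.0988, 0.1496]
contact_force: [0.1, -0.5, 0.1]
shift rows units [-0.0174 -0.004   0.0461] |d| mm 37.0 min rows 0.890189005100318
turn units [-0.004  0.002 -0.001] deg 0.2
turn units [0.004 0.006 3.999] deg 180.0
```

```bash
python3 -m pendant '-0.01 0 0.015 0 0 0;-0.01 0 0.015 0 0 0;-0.01 0 0.015 0 0 0;-0.01 0 0 0 0 0;0 0 0 0 0 0'|grep -E 'ee|con';python3 -m pendant '0 0 0.004 0 0 0;0 0 0.004 0 0 0;0 0 0 0 0 0'|grep -E 'ee|con'; python3 -m pendant '0 0 0.004 0 0 0;0 0 0.004 0 0 0;0 0 0 0 0 0'|grep -E 'ee|con'; python3 -m pendant '0 0 0.004 0 0 0;0 0 0 0 0 0'|grep -E 'ee|con'
```

```text
ee_pos: [0.5353, 0.0686, 0.1167]
contact_force: [0.3, 0.2, 0.3]
ee_pos: [0.5361, 0.0713, 0.1117]
contact_force: [-0.6, 0.5, 1.0]
ee_pos: [0.5363, 0.0708, 0.1063]
contact_force: [-0.1, -2.9, 6.5]
ee_pos: [0.5363, 0.0704, 0.1033]
contact_force: [-1.8, -3.4, 6.6]
```

```bash
python3 -m pendant '0 0 0.003 0 0 0;0 0 0 0 0 0'|grep -E 'ee|con';python3 -m pendant '0 0 0.003 0 0 0;0 0 0 0 0 0'|grep -E 'ee|con'; python3 -m pendant '0 0 0.003 0 0 0;0 0 0 0 0 0'|grep -E 'ee|con';
```

```text
ee_pos: [0.5363, 0.0702, 0.101]
contact_force: [-0.3, -3.5, 7.0]
ee_pos: [0.5363, 0.07, 0.0987]
contact_force: [-2.1, -4.3, 7.6]
ee_pos: [0.5363, 0.0698, 0.0973]
contact_force: [-3.1, -4.9, 15.4]
```

```bash
python3 -m pendant '0 0 0.002 0 0 0;0 0 0 0 0 0'|grep -E 'ee|con';python3 -m pendant '0 0 0.002 0 0 0;0 0 0 0 0 0'|grep -E 'ee|con'
```

```text
ee_pos: [0.5363, 0.0698, 0.0971]
contact_force: [-8.1, -7.0, 33.9]
ee_pos: [0.5364, 0.0698, 0.0969]
contact_force: [-11.5, -8.4, 52.8]
```

```bash
python3 -m pendant '0 0 -0.03 0 0 0;0 0 -0.04 0 0 0;0 0 -0.05 0 0 0;0 0 -0.05 0 0 0;0 0 -0.05 0 0 0'|grep -E 'ee|con';python3 -m pendant '-0.05 0 0 0 0 0;-0.05 0 0 0 0 0;0 0 0 0 0 0;0 0 0 0 0 0;0 0 0 0 0 0' 1|grep -E 'ee|con'; python3 - <<'E'
from h import *
a=ctrl.snapshot("wrist"); cv2.imwrite("pics/w7.png",a["frame"][:,:,::-1])
for t,z in (("tab_hole",.097),("lid_edge",.097),("bolt_knob",.132)): print(t,[(d["score"],d["location"],onz(a,d["location"],z).round(4)) for d in ctrl.pinpoint(t,a)[:2]])
b=ctrl.snapshot("side")
for t,z in (("tab_hole",.097),("lid_edge",.097),("bolt_knob",.132)): 
  for d in ctrl.pinpoint(t,b)[:1]: print(t,d["score"],onz(b,d["location"],z).round(4),[tri([(b,d["location"]),(a,e["location"])]).round(4) for e in ctrl.pinpoint(t,a)[:1]])
E
```

```text
ee_pos: [0.5356, 0.0714, 0.2599]
contact_force: [0.6, 0.0, -0.2]
ee_pos: [0.5312, -0.0036, 0.2582]
contact_force: [0.7, 0.4, -0.5]
tab_hole [(0.96, [391.9, 198.0], array([0.5981, 0.0192, 0.097 ]))]
lid_edge [(0.8, [314.5, 169.0], array([0.5284, 0.0503, 0.097 ]))]
bolt_knob [(0.58, [228.9, 213.2], array([0.4551, 0.0213, 0.132 ]))]
tab_hole 0.96 [0.5978 0.0093 0.097 ] [array([0.5962, 0.0208, 0.1066])]
lid_edge 0.82 [0.5252 0.0328 0.097 ] [array([0.5263, 0.0511, 0.1123])]
bolt_knob 0.59 [0.4493 0.0146 0.132 ] [array([0.4526, 0.021 , 0.1355])]
```

View pics/w7.png

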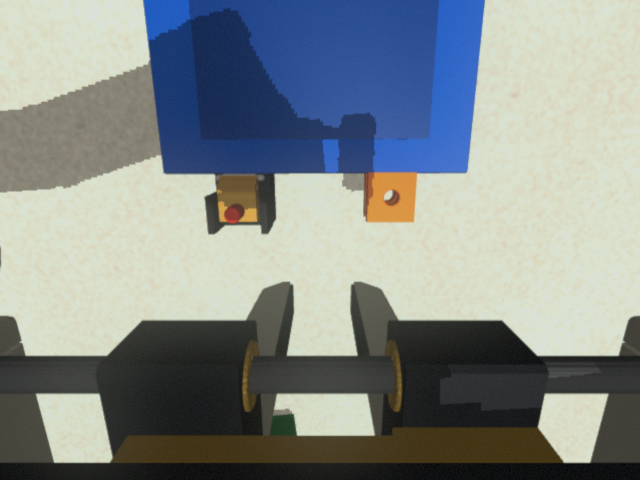

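```bash
python3 -m pendant '0.03 -0.01 0.02 0 0 0;0.03 -0.015 0.03 0 0 0;0.03 -0.015 0.05 0 0 0;0 0 0.05 0 0 0;0 0 0 0 0 0' 0|grep -E 'ee|con';python3 -m pendant '0 0 0 0 0 0;0 0 0 0 0 0;0 0 0 0 0 0;0 0 0 0 0 0;0 0 0 0 0 0'|grep -E 'ee|con|op'; python3 -c "
from h import *
go([.5014,.0635,.113],-.066)"
```

```text
ee_pos: [0.5033, 0.064, 0.1439]
contact_force: [-0.9, -0.3, -0.3]
ee_pos: [0.5073, 0.0631, 0.1499]
contact_force: [0.7, -1.0, 0.3]
opening: 0.17
shift rows units [-0.0001 -0.008   0.0492] |d| mm 37.0 min rows 0.8959012562668842
turn units [ 0.003 -0.    -0.001] deg 0.1
turn units [-0.    -0.005  3.999] deg 180.0
```

```bash
python3 -m pendant '0 -0.008 0.025 0 0 0;0 0 0.024 0 0 0;0 0 0 0 0 0;0 0 0 0 0 0'|grep -E 'ee|con|op'; for i in 1 2 3 4; do python3 -m pendant '0 0 0.005 0 0 0;0 0 0 0 0 0'|grep -E 'ee|con'; done
```

```text
ee_pos: [0.5004, 0.0638, 0.1121]
contact_force: [0.5, 0.0, 0.5]
opening: 0.001
ee_pos: [0.501, 0.064, 0.1086]
contact_force: [0.0, 0.4, -0.4]
ee_pos: [0.5006, 0.0639, 0.1043]
contact_force: [-0.6, 0.4, -1.1]
ee_pos: [0.5003, 0.0639, 0.1002]
contact_force: [-0.4, 0.5, 0.0]
ee_pos: [0.5005, 0.0638, 0.0973]
contact_force: [-0.9, -2.6, 9.1]
```

```bash
python3 -m pendant '0 0 -0.03 0 0 0.134;0 0 -0.05 0 0 0.134;0 0 -0.05 0 0 0.134;0 0 -0.05 0 0 0.134;0 0 -0.04 0 0 0.134' 1|grep -E 'ee|con';python3 -m pendant '0 0 0 0 0 0;0 0 0 0 0 0'|grep -E 'ee|con|op'; python3 -c "
from h import *
go([.415,.35,.25])"
```

```text
ee_pos: [0.5005, 0.0645, 0.2644]
contact_force: [1.2, 0.1, -0.2]
ee_pos: [0.5012, 0.0641, 0.2633]
contact_force: [-0.7, -1.8, -0.1]
opening: 0.458
shift rows units [ 0.2523 -0.308   0.0172] |d| mm 298.0 min rows 7.168240992395401
```

```bash
python3 -m pendant '0.03 -0.0385 0.003 0 0 0;0.032 -0.0385 0.003 0 0 0;0.032 -0.0385 0.003 0 0 0;0.032 -0.0385 0.003 0 0 0;0.032 -0.0385 0.003 0 0 0'|grep -E 'ee';python3 -m pendant '0.032 -0.0385 0 0 0 0;0.032 -0.0385 0 0 0 0;0.03 -0.0385 0 0 0 0;0 0 0 0 0 0;0 0 0 0 0 0'|grep -E 'ee|op'; python3 - <<'E'
from h import *
a=ctrl.snapshot("wrist"); cv2.imwrite("pics/w8.png",a["frame"][:,:,::-1])
for t,z in (("pin_head",.075),("pin_stand",0)): print(t,[(d["score"],d["location"],onz(a,d["location"],z).round(4)) for d in ctrl.pinpoint(t,a)[:2]])
hsv=cv2.cvtColor(a["frame"],cv2.COLOR_RGB2HSV); m=(((hsv[...,0]<6)|(hsv[...,0]>172))&(hsv[...,1]>160)&(hsv[...,2]>60)).astype(np.uint8)
n,l,st,c=cv2.connectedComponentsWithStats(m)
for s,cc in zip(st[1:],c[1:]):
    if s[4]>60: print(s,cc.round(1),onz(a,cc,.09).round(4),onz(a,cc,.095).round(4))
E
```

```text
ee_pos: [0.4454, 0.2438, 0.2488]
ee_pos: [0.4123, 0.3513, 0.2488]
opening: 1.0
pin_head [(0.87, [324.4, 157.7], array([0.4485, 0.4023, 0.075 ]))]
pin_stand [(0.88, [324.1, 156.1], array([0.4477, 0.4009, 0.    ]))]
[316 146  26  27 506] [328.3 158.5] [0.4514 0.4005 0.09  ] [0.4514 0.4007 0.095 ]
[225 308  31  24 162] [239.3 319.9] [0.288  0.3167 0.09  ] [0.2906 0.3182 0.095 ]
```

View pics/w8.png

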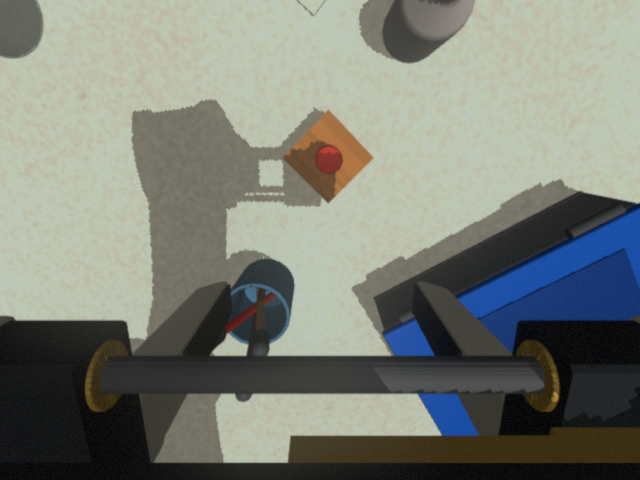

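```bash
python3 -c "
from h import *
go([.4505,.401,.10])"
```

```text
shift rows units [0.0859 0.0006 0.199 ] |d| mm 162.0 min rows 3.8981154397655096
```

```bash
python3 -m pendant '0.029 0 0 0 0 0;0.029 0 0.05 0 0 0;0.028 0 0.05 0 0 0;0 0 0.05 0 0 0;0 0 0.049 0 0 0' 0.7|grep -E 'ee';python3 -m pendant '0 0 0 0 0 0;0 0 0 0 0 0;0 0 0 0 0 0'|grep -E 'ee|op';python3 - <<'E'
from h import *
go([.4505,.401,.064])
a=ctrl.snapshot("wrist"); cv2.imwrite("pics/w9.png",a["frame"][:,:,::-1])
for t,z in (("pin_head",.075),): print(t,[(d["score"],d["location"],onz(a,d["location"],z).round(4)) for d in ctrl.pinpoint(t,a)[:2]])
hsv=cv2.cvtColor(a["frame"],cv2.COLOR_RGB2HSV); m=(((hsv[...,0]<6)|(hsv[...,0]>172))&(hsv[...,1]>160)&(hsv[...,2]>60)).astype(np.uint8)
n,l,st,c=cv2.connectedComponentsWithStats(m)
for s,cc in zip(st[1:],c[1:]):
    if s[4]>60: print(s,cc.round(1),onz(a,cc,.085).round(4),onz(a,cc,.095).round(4))
E
```

```text
ee_pos: [0.4507, 0.4009, 0.1019]
ee_pos: [0.4501, 0.4018, 0.1054]
opening: 0.696
shift rows units [-0.0007  0.001   0.0552] |d| mm 41.0 min rows 0.9933253114948456
pin_head [(0.81, [325.3, 278.4], array([0.4513, 0.4003, 0.075 ]))]
[ 304  254   44   58 1735] [325.3 285. ] [0.4512 0.4004 0.085 ] [0.4535 0.4039 0.095 ]
```

```bash
python3 -m pendant '-0.0007 0.001 0.02 0 0 0;0 0 0.02 0 0 0;0 0 0.015 0 0 0;0 0 0 0 0 0'|grep -E 'ee|con';python3 -m pendant '0 0 0 0 0 0;0 0 0 0 0 0;0 0 0 0 0 0;0 0 0 0 0 0;0 0 0 0 0 0' 0 30|grep -E 'ee|op'; python3 -m pendant '0 0 0 0 0 0;0 0 0 0 0 0;0 0 0 0 0 0;0 0 0 0 0 0;0 0 0 0 0 0' |grep -E 'ee|op|con|gr'; python3 -m pendant '0 0 0 0 0 0;0 0 0 0 0 0;0 0 0 0 0 0;0 0 0 0 0 0;0 0 0 0 0 0' |grep -E 'ee|op|con|gr'
```

```text
ee_pos: [0.4497, 0.4007, 0.0624]
contact_force: [0.7, -0.7, -1.1]
ee_pos: [0.4498, 0.4014, 0.0631]
opening: 0.394
ee_pos: [0.4497, 0.4012, 0.0628]
contact_force: [0.0, -1.8, 3.8]
opening: 0.265
grip_force: 30.0
ee_pos: [0.4497, 0.4012, 0.0628]
contact_force: [0.0, -1.1, 5.5]
opening: 0.264
grip_force: 30.0
```

```bash
python3 -m pendant '0 0 -0.03 0 0 0;0 0 -0.04 0 0 0;0 0 -0.04 0 0 0;0 0 -0.045 0 0 0;0 0 -0.035 0 0 0'|grep -E 'ee|op'; python3 -m pendant '0 0 0 0 0 0;0 0 0 0 0 0' |grep -E 'ee|con|gr'; python3 -c "
from h import *
go([.575,-.025,.2])"
```

```text
ee_pos: [0.4493, 0.4014, 0.207]
opening: 0.263
ee_pos: [0.4499, 0.4016, 0.2062]
contact_force: [-0.1, -0.8, -0.9]
grip_force: 30.0
shift rows units [-0.379   0.4557  0.0076] |d| mm 444.0 min rows 10.661509713198164
```

```bash
for i in 1 2; do python3 -m pendant '-0.0345 0.0414 0 0 0 0;-0.0345 0.0414 0 0 0 0;-0.0345 0.0414 0 0 0 0;-0.0345 0.0414 0 0 0 0;-0.0345 0.0414 0 0 0 0'|grep -E 'ee'; done; python3 -m pendant '-0.034 0.0417 0.008 0 0 0;0 0 0 0 0 0;0 0 0 0 0 0;0 0 0 0 0 0' |grep -E 'ee|con|gr'; python3 - <<'E'
from h import *
a=ctrl.snapshot("wrist"); cv2.imwrite("pics/w10.png",a["frame"][:,:,::-1])
for t,z in (("tab_hole",.097),("pin_head",.212),("pin_tip",.144)): print(t,[(d["score"],d["location"],onz(a,d["location"],z).round(4)) for d in ctrl.pinpoint(t,a)[:2]])
s=ctrl.sense(); print(s["ee_pos"]); print(proj(a,[s["ee_pos"]-[0,0,.0558],s["ee_pos"]]).round(1))
b=ctrl.snapshot("scene")
for t,z in (("tab_hole",.098),("pin_head",.212),("pin_tip",.144)): print(t,[(d["score"],d["location"],onz(b,d["location"],z).round(4)) for d in ctrl.pinpoint(t,b)[:2]])
E
```

```text
ee_pos: [0.5056, 0.205, 0.2033]
ee_pos: [0.5623, 0.011, 0.2034]
ee_pos: [0.5739, -0.0249, 0.1977]
contact_force: [-0.7, 0.4, -0.3]
grip_force: 30.0
tab_hole [(0.8, [314.0, 181.3], array([0.5959, 0.0191, 0.097 ]))]
pin_head [(0.75, [322.7, 310.3], array([ 0.5746, -0.024 ,  0.212 ]))]
pin_tip [(0.98, [320.1, 265.0], array([ 0.5723, -0.0245,  0.144 ]))]
[ 0.5744356  -0.02365468  0.1990296 ]
[[322.1 261.9]
 [321.9 298.2]]
tab_hole [(0.9, [349.0, 266.7], array([0.5974, 0.0322, 0.098 ])), (0.22, [323.7, 231.6], array([0.4889, 0.0988, 0.098 ]))]
pin_head [(0.49, [324.4, 233.7], array([ 0.5759, -0.0277,  0.212 ]))]
pin_tip [(0.62, [322.2, 258.3], array([ 0.568 , -0.0224,  0.144 ]))]
```

View pics/w10.png

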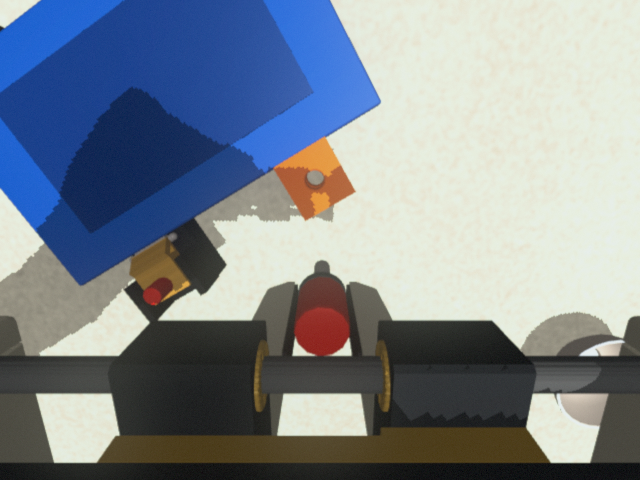

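```bash
python3 - <<'E'
from h import *
a=ctrl.snapshot("wrist"); f=a["frame"]; hsv=cv2.cvtColor(f,cv2.COLOR_RGB2HSV)
r=hsv[160:200,295:335]; m=(r[...,1]<110).astype(np.uint8); n,l,st,c=cv2.connectedComponentsWithStats(m)
for s,cc in zip(st[1:],c[1:]):
    if s[4]>40: print("hole",s,(cc+[295,160]).round(1),onz(a,cc+[295,160],.098).round(4))
bb=[294+i for i in range(0)]
g=cv2.cvtColor(f,cv2.COLOR_RGB2GRAY)
for y in (262,264,266,268,270,272): print(y,g[y,308:336].tolist())
print(ctrl.sense()["ee_pos"],onz(a,(315.5,178),.098))
E
```

```text
hole [ 11  11  17  15 200] [313.8 178.1] [0.5981 0.0213 0.098 ]
262 [228, 228, 228, 228, 228, 228, 228, 212, 162, 118, 102, 96, 95, 97, 92, 93, 94, 97, 109, 159, 208, 226, 229, 230, 230, 231, 231, 233]
264 [228, 228, 227, 230, 229, 228, 216, 142, 97, 94, 94, 96, 96, 95, 94, 92, 92, 95, 92, 98, 138, 206, 227, 229, 228, 230, 231, 230]
266 [229, 229, 229, 229, 228, 224, 162, 106, 94, 93, 94, 93, 97, 92, 92, 93, 92, 94, 93, 93, 103, 155, 218, 229, 230, 230, 231, 232]
268 [230, 230, 229, 229, 228, 223, 155, 99, 92, 92, 94, 94, 94, 94, 93, 94, 93, 94, 92, 90, 99, 143, 213, 226, 228, 228, 231, 231]
270 [231, 230, 231, 230, 228, 223, 146, 95, 91, 92, 92, 94, 95, 92, 93, 93, 91, 95, 92, 94, 93, 129, 210, 228, 227, 229, 229, 230]
272 [232, 231, 230, 230, 226, 187, 119, 85, 79, 78, 79, 80, 76, 76, 76, 78, 79, 76, 80, 80, 84, 106, 196, 225, 228, 230, 232, 232]
[ 0.57473823 -0.02481814  0.19927103] [0.59920702 0.0206969  0.098     ]
```

```bash
python3 -c "
from h import *
go([.5985,.0208,.17])"
```

```text
shift rows units [ 0.0682 -0.0076  0.039 ] |d| mm 59.0 min rows 1.4192165689951157
```

```bash
python3 -m pendant '0.034 -0.004 0 0 0 0;0.034 -0.0036 0 0 0 0;0 0 0.02 0 0 0;0 0 0.019 0 0 0;0 0 0 0 0 0' |grep -E 'ee|con|gr';python3 -m pendant '0 0 0 0 0 0;0 0 0 0 0 0;0 0 0 0 0 0;0 0 0 0 0 0' |grep -E 'ee|con|gr'; python3 - <<'E'
from h import *
go([.5985,.0208,.17],np.radians(-34)); print(ctrl.sense()["ee_pos"])
b=ctrl.snapshot("wrist")
for t,z in (("tab_hole",.098),("pin_tip",.114)): print(t,[(d["score"],d["location"],onz(b,d["location"],z).round(4)) for d in ctrl.pinpoint(t,b)[:2]])
E
```

```text
ee_pos: [0.5973, 0.0205, 0.1678]
contact_force: [-1.3, -0.2, -0.5]
grip_force: 30.0
ee_pos: [0.5988, 0.0199, 0.1707]
contact_force: [0.4, -0.1, -1.1]
grip_force: 30.0
shift rows units [ 0.0007 -0.001   0.001 ] |d| mm 1.0 min rows 0.02822422533882578
turn units [ 0.001 -0.001  0.002] deg 0.1
turn units [ 1.000e-03  2.000e-03 -3.998e+00] deg 179.9
[0.5988349  0.01993059 0.17071916]
tab_hole [(0.73, [321.9, 255.6], array([0.5987, 0.0199, 0.098 ]))]
pin_tip [(0.75, [323.4, 263.6], array([0.5993, 0.019 , 0.114 ]))]
```

Tip and hole agree to about 1 mm, so I'll lower slowly and watch the force.

```bash
python3 -m pendant '0 0 0.01 0 0 0;0 0 0.01 0 0 0;0 0 0 0 0 0' |grep -E 'ee|con';python3 -m pendant '0 0 0.008 0 0 0;0 0 0 0 0 0;0 0 0 0 0 0' |grep -E 'ee|con'; python3 -m pendant '0 0 0.006 0 0 0;0 0 0 0 0 0' |grep -E 'ee|con'
```

```text
ee_pos: [0.5976, 0.0198, 0.1531]
contact_force: [-0.9, -0.1, -0.5]
ee_pos: [0.5983, 0.0202, 0.1484]
contact_force: [-0.8, -0.3, -0.4]
ee_pos: [0.5983, 0.0201, 0.1438]
contact_force: [-0.5, 0.0, -0.2]
```

```bash
for i in 1 2 3; do python3 -m pendant '0 0 0.007 0 0 0;0 0 0.007 0 0 0;0 0 0 0 0 0' |grep -E 'ee|con'; done
```

```text
ee_pos: [0.5979, 0.02, 0.1328]
contact_force: [-0.1, 0.3, 0.0]
ee_pos: [0.598, 0.02, 0.1223]
contact_force: [-0.9, 0.1, -1.1]
ee_pos: [0.598, 0.02, 0.1118]
contact_force: [0.7, -0.0, 0.0]
```

```bash
python3 -m pendant '0 0 0.005 0 0 0;0 0 0 0 0 0' |grep -E 'ee|con';python3 -m pendant '0 0 0 0 0 0;0 0 0 0 0 0;0 0 0 0 0 0;0 0 0 0 0 0;0 0 0 0 0 0' 0.6 |grep -E 'ee|op';python3 -m pendant '0 0 -0.02 0 0 0;0 0 -0.03 0 0 0;0 0 -0.04 0 0 0;0 0 -0.04 0 0 0;0 0 -0.04 0 0 0'|grep ee;python3 -m pendant '-0.04 0 -0.03 0 0 0;-0.04 0 0 0 0 0;-0.04 0 0 0 0 0;0 0 0 0 0 0;0 0 0 0 0 0'|grep ee; python3 - <<'E'
from h import *
a=ctrl.snapshot("wrist"); b=ctrl.snapshot("scene")
W=a["frame"]; S=b["frame"][160:340,220:460]
S=cv2.resize(S,(480,360)); S=cv2.copyMakeBorder(S,0,0,0,0,cv2.BORDER_CONSTANT)
W=cv2.resize(W[40:320,180:500],(320,280)); W=cv2.copyMakeBorder(W,0,80,0,0,cv2.BORDER_CONSTANT)
cv2.imwrite("pics/f.png",np.hstack([S,W])[:,:,::-1])
for t in ("pin_head","tab_hole","pin_tip"): print(t,[(d["score"],onz(a,d["location"],.117).round(4)) for d in ctrl.pinpoint(t,a)[:1]],[(d["score"],onz(b,d["location"],.117).round(4)) for d in ctrl.pinpoint(t,b)[:1]], )
P=[ctrl.pinpoint("pin_head",p)[:1] for p in (a,b)]
if all(P): print(tri([(p,q[0]["location"]) for p,q in zip((a,b),P)]))
E
```

```text
ee_pos: [0.5983, 0.0201, 0.1086]
contact_force: [-0.1, -1.2, -0.9]
ee_pos: [0.5985, 0.0202, 0.1093]
opening: 0.565
ee_pos: [0.5982, 0.0202, 0.2379]
ee_pos: [0.5476, -0.0563, 0.2595]
pin_head [(0.69, array([0.5981, 0.0193, 0.117 ]))] [(0.67, array([0.598 , 0.0281, 0.117 ]))]
tab_hole [(0.72, array([0.5969, 0.019 , 0.117 ]))] [(0.96, array([0.6087, 0.0098, 0.117 ]))]
pin_tip [] []
[0.59991716 0.02034846 0.12337301]
```

View pics/f.png

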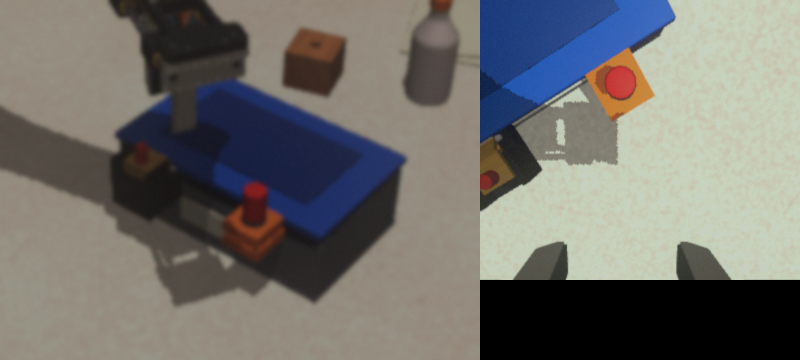

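The pin head sits flat on the tab, the lid is shut level, and the gripper is clear. I'm handing in.

```bash
python3 -c "
from bench import ctrl
print(ctrl.sense()['time_s'],ctrl.job_done())"
```

```text
the job is handed in; nothing more can be done
51.1333 None
```

The job was handed in at 51 s of robot time: the roll is in the scrap tray, all four paint bottles are in the box, the lid is latched and the locking pin is home through the tab and ledge; the hand-in gave no verdict back.

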